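# Swap the failed RF unit on the sloped test station

### The job

The red-labelled unit on the sloped test station has failed: take it out and set it down gently, flat and label up, on the grey inlay in the red reject crate, without dropping it or ramming it down. Then put the blue-labelled unit from the stand into the lane that has become free, lying flat on the slope, label up, along the lane, with its lower end against the yellow ledge. Leave the green-labelled unit and everything else where it is, and do not push hard on the test station or its bridge.

Things in the scene. Friction and masses are not known exactly. Their poses are not given: they have to be found in the camera images.
- plate: blue two-lane plate of the station, rising 30 deg towards the robot's left. Origin: on its surface midway between the lanes, 85 mm above the table; x up the slope, y across, z out of it. Lane centres y = +-65 mm. Surface x -65 to 95, y +-125 mm. At x = -65 mm the yellow ledge (10 mm high and thick) crosses both lanes: a unit against it has its origin at x = 0, z = 0
- reject: die-cast aluminium box, 130 (x) x 55 (y) x 40 (z) mm, about 0.35 kg, with two brass sockets sticking out 11 mm from its +x end at 22 mm height, and a red label on its top. Origin: centre of its underside; z out of its labelled top. The failed unit; it lies in one of the two lanes, along the slope.
- passed: die-cast aluminium box, 130 (x) x 55 (y) x 40 (z) mm, about 0.35 kg, with two brass sockets sticking out 11 mm from its +x end at 22 mm height, and a green label on its top. Origin: centre of its underside; z out of its labelled top. In the other lane; must stay there.
- fresh: die-cast aluminium box, 130 (x) x 55 (y) x 40 (z) mm, about 0.35 kg, with two brass sockets sticking out 11 mm from its +x end at 22 mm height, and a blue label on its top. Origin: centre of its underside; z out of its labelled top. The next unit to test; lies flat on the stand.
- crate: red open-topped reject crate, fixed, 230 (x) x 190 (y) x 82 (z) mm outside, walls 6 mm. Origin: centre of its underside. In it a firm, flat grey inlay (216 x 176 mm) lies on packing; its top is anywhere from 14 to 54 mm above the origin, differs every time and is not reported: feel or look for it
- stand: low grey stand with a black rubber top, fixed, 220 x 170 x 30 mm. Origin: centre of its underside. It carries the blue-labelled unit. Crate and stand are one to the left, one to the right of the robot, and change places.
- screwdriver: screwdriver, 180 mm, lying on the table along its x. Leave alone.
- wrench: wrench, 170 mm, lying on the table along its x. Leave alone.
- jar: clear jar with black lid, diameter 64 mm, height 85 mm. Origin: centre of its underside. Leave alone.
- mug: blue mug, diameter 80 mm, height 90 mm. Origin: centre of its underside. Leave alone.
- attenuator: stepped brass attenuator standing upright, diameter 48 mm, height 70 mm. Origin: centre of its underside. Leave alone.
- station: fixed test station, base 200 x 250 mm, carries the plate. Origin: 85 mm straight below the plate's origin, on the table; x horizontal, to the uphill side. A dark antenna bridge spans the lanes: beam 250 mm along y, x -30 to 45 mm, underside 281 mm, top 307 mm above the table, on two 22 mm posts at x = 98, y = +-112 mm. A vertical tool over a unit would hit the beam; come in square to the slope
Not all that is in view belongs to the job. Leave any pink look-alike of the reject alone.

How it is judged:
On the way:
1. the red-labelled unit lies flat and released on the inlay in the reject crate (x of reject in the frame of crate between -0.06 and 0.06 m and y of reject in the frame of crate between -0.07 and 0.07 m and z of reject in the frame of crate between 0.004 and 0.062 m and angle between reject's own z axis and vertical below 0.12 rad and linear speed of reject below 0.03 m/s and contact force between reject and the fingers below 0.05 N), for 0.2 s.
At the end, for the whole second after the job is handed in: Red unit released, at rest, label up (7 deg) on the inlay in the crate; blue unit released, at rest, label up, flat on the plate (5 mm, 6 deg), within 15 mm and 9 deg of a lane's centre line, lower end within 6 mm of the ledge (all of step 1 and x of fresh in the frame of plate between -0.006 and 0.006 m and z of fresh in the frame of plate between -0.005 and 0.005 m and (y of fresh in the frame of plate between -0.08 and -0.05 m or y of fresh in the frame of plate between 0.05 and 0.08 m) and angle between the z axis of fresh and the z axis of plate, either way round below 0.1 rad and angle between the x axis of fresh and the x axis of plate, either way round below 0.15 rad and angle between fresh's own z axis and vertical below 0.8 rad and linear speed of fresh below 0.03 m/s and contact force between fresh and the fingers below 0.05 N); the robot touches nothing.
It fails at once if the red- or blue-labelled unit falls (faster than 0.5 m/s while not held) ((linear speed of reject above 0.5 m/s and contact force between reject and the fingers below 0.02 N) or (linear speed of fresh above 0.5 m/s and contact force between fresh and the fingers below 0.02 N)).
It fails at once if the red-labelled unit is rammed into the crate or its inlay with more than 50 N (contact force between reject and crate above 50 N).
It fails at once if the green-labelled unit is moved more than 12 mm (distance of passed from where it was at the start of the episode above 0.012 m).
It fails at once if another thing on the table is moved more than 30 mm (distance of any of screwdriver, wrench, jar, mug, attenuator from where it was at the start of the episode above 0.03 m).
It fails at once if the robot pushes on the station with more than 30 N (contact force between the arm and station above 30 N).
It also fails if it takes over 72 s, if anything falls off the work surface, if the arm or the gripper's body presses on something with over 40 N, if the wrist force passes 120 N, or if a joint passes its speed limit or range.

### The arm

A 6-joint arm with a two-finger parallel gripper is mounted at the origin on the work surface. World frame = base frame: x ahead of the robot, y to its left, z up, the work surface at z = 0. Lengths are in m, angles in rad, forces in N, time in s.
With the tool pointing down it reaches from about 0.3 to 0.875 m from the base axis. Payload 6.4 kg.
Tool frame: the origin (TCP) lies midway between the tips of the shut fingers; the grasp point (between the pads) lies 19 mm behind it; z points along the fingers, y is the line along which they close (so a half turn about z gives the same grasp; the last joint's range is limited). The gripper opens to 85 mm and grips with 20 to 120 N. Pads are 22 mm wide; open, the fingers measure 114 mm over their backs; the gripper's body (76 mm by 85 mm) begins 54 mm behind the grasp point. The pads swing forward as they close: fully open they stand 13 mm farther back than shut.
Start: joints at [-1.531, 0.181, 1.607, -0, 1.354, -0.206], TCP at [0.14, -0.558, 0.231] pointing down, gripper open.
Joint ranges: [-2.99, 2.99], [-0.89, 2.07], [0.3, 2.58], [-1.14, 4.28], [0, 2.63], [-3.12, 3.12]. Speed limits (rad/s): [2.57, 2.57, 3.01, 3.14, 3.14, 3.14].

### API

Orientations are given as a unit quaternion [w, x, y, z].
In Python, from bench import ctrl, vision, workorder gives the robot as it stands. The module is installed in compiled form; this text tells all that it offers.
- The arm moves only by the tool servo_tool, never from a script. Its argument "steps" is a list of rows, each an object of numbers: "dx", "dy", "dz": the shift along the world's x, y, z as a fraction of full scale; "wx", "wy", "wz": the turn, a rotation vector about the world's x, y, z as a fraction of full scale. A call has exactly 5 rows; each row is the pose to reach, as a shift and turn from the pose commanded when the call began, turning the shorter way round; what a row does not reach only later rows make up. Full scale, the value 1, is 100 mm for a shift and pi rad for a turn. A row lasts 1/12 s, in which the tool goes at most 41.7 mm and 7.16 degrees, less where a joint would pass 70% of its speed; a pose out of reach is approached as far as the arm can. A call with a number of a shift or a turn outside -1 to 1 is refused whole. A call with a gripper value outside its range is refused whole. "jaw" is the opening, from 0 (shut) to 1 (fully open), set as the call begins (left out, the last holds). The fingers move at their own pace and stop on an object; the grip force is fixed at half the most. Time passes only in rows, so rows that repeat a pose let the fingers close, or fill a call up. It gives the time, the measured TCP pose, the force, the opening and the grip force at its end, in the units of the state.
- ctrl.get_obs(): the state, without advancing time (a new reading comes with each control period).
- vision.camera(name): name is "scene" or "top" or "wrist"; returns a dict with "frame" (420x560x3 uint8, red, green, blue), "vfov" (degrees; the focal length in pixels is half the picture's height over the tangent of half this angle, whatever the lens; pixels are square), "cx", "cy" (the principal point, pixels), "D" ([k1, k2, p1, p2, k3] as OpenCV has them; the pictures are not rectified), "camera_from_world" (4x4, takes a point from world to camera coordinates). Camera axes: x right, y up, looking along -z (the intrinsics and any distortion apply to the point x, -y, -z); pixel columns grow to the right and rows downward; lengths in m; the calibration is good to about 2 mm. A picture is of the moment at which its call begins. There is no depth.
- workorder.hand_in(): hands the job in; it is judged then, once.
The state is a dict: "time_s": time; "q": joint angles; "dq": joint speeds; "joint_efforts": joint torques, N m; "eef_pos": TCP position; "eef_rot": TCP orientation; "wrist_force": force on the tool from outside, world axes, zero at the start; "torque": the same for the moment, N m; "opening": opening from 0.0 (shut) to 1.0 (fully open); "grasp_force": force on a finger pad.
Only numpy, scipy, OpenCV 4.12 (cv2) and the standard library are available. Lean on these libraries where they do the work, as an engineer would, in place of code of your own. Each camera call takes 0.05 s, during which the arm holds its last target. There are 200 camera calls.

## Working session

There is one attempt and no reset: what is moved stays moved. The work goes in short steps, Python scripts to look and compute and a tool call to move; the robot and the scene stay as the last step left them, time stands still between calls to the robot, and variables do not carry over. Pictures are saved under pics/ and viewed, at most 10 in all, crops included, and the job is handed in when it is done.

Besides the shell and the picture viewer there is one more tool, called after "Request:" as a command line: name --argument value ..., lists and objects as JSON in quotes. servo_tool: Moves the arm, as the interface text tells. Its arguments: {"type":"object","properties":{"steps":{"type":"array","items":{"type":"object","properties":{"dx":{"type":"number"},"dy":{"type":"number"},"dz":{"type":"number"},"wx":{"type":"number"},"wy":{"type":"number"},"wz":{"type":"number"}}}},"jaw":{"type":"number"}},"required":["steps"]}

```bash
mkdir -p pics
cat > h.py <<'E'
import numpy as np, cv2, json
from bench import ctrl, vision, workorder
from scipy.spatial.transform import Rotation as R
def snap(n,fn):
    c=vision.camera(n); cv2.imwrite(f'pics/{fn}.png',c['frame'][:,:,::-1])
    d={k:np.array(c[k]).tolist() for k in ('vfov','cx','cy','D','camera_from_world')}
    json.dump(d,open(f'pics/{fn}.json','w')); return c
def cal(fn):
    d=json.load(open(f'pics/{fn}.json')); f=210/np.tan(np.radians(d['vfov'])/2)
    K=np.array([[f,0,d['cx']],[0,f,d['cy']],[0,0,1]]); T=np.diag([1,-1,-1,1.])@np.array(d['camera_from_world'])
    return K,np.array(d['D']),T
def ray(fn,uv):
    K,D,T=cal(fn); p=cv2.undistortPoints(np.array(uv,float).reshape(-1,1,2),K,D)[:,0]
    d=np.c_[p,np.ones(len(p))]@T[:3,:3]; return -T[:3,:3].T@T[:3,3], d
def onz(fn,uv,z):
    o,d=ray(fn,uv); return o+d*((z-o[2])/d[:,2])[:,None]
def proj(fn,P):
    K,D,T=cal(fn); return cv2.projectPoints(np.array(P,float).reshape(-1,1,3),cv2.Rodrigues(T[:3,:3])[0],T[:3,3],K,D)[0][:,0]
E
python3 - <<'E'
from h import *
for n in('scene','top'): snap(n,n+'0')
a=cv2.imread('pics/scene0.png');b=cv2.imread('pics/top0.png')
for n in('scene0','top0'):
    K,D,T=cal(n);print(n,K[0,0],D,(-T[:3,:3].T@T[:3,3]).round(3),T[2,:3].round(3))
print(ctrl.get_obs())
E
```

```text
scene0 449.5811022429845 [-0.12206685  0.          0.          0.          0.        ] [ 1.192 -0.623  0.966] [-0.542  0.446 -0.712]
top0 520.5564499490772 [0.02839231 0.         0.         0.         0.        ] [ 0.407 -0.035  1.417] [ 0.097 -0.006 -0.995]
{'time_s': 0.1, 'q': array([-1.53128071e+00,  1.81450396e-01,  1.60790637e+00, -2.63190454e-05,
        1.35379514e+00, -2.06283407e-01]), 'dq': array([-0.00043592, -0.00241861, -0.00258595,  0.00088013,  0.0005072 ,
       -0.0017301 ]), 'joint_efforts': array([ 2.29159186e-04, -4.45878732e+01, -3.52234411e+01, -2.42030701e-04,
        4.23484962e-03,  2.43403326e-05]), 'eef_pos': array([ 0.13991372, -0.55720822,  0.23048423]), 'eef_rot': array([-7.77989204e-04,  9.92456706e-01,  1.22593147e-01,  5.21290528e-05]), 'wrist_force': array([-0.38675736,  0.0246564 , -0.14668102]), 'torque': array([-0.02347656, -0.00954384, -0.02382695]), 'grasp_force': 0.0, 'opening': 1.0035849703159805}
```

View pics/scene0.png

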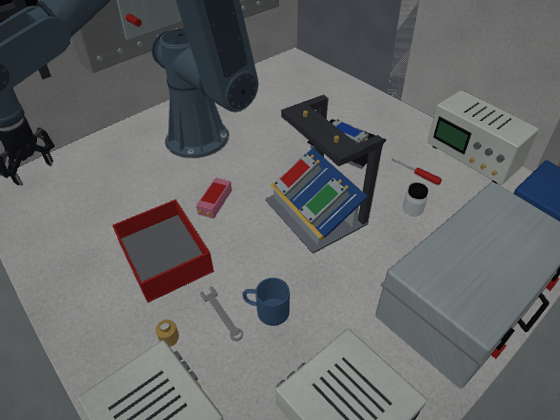

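View pics/top0.png

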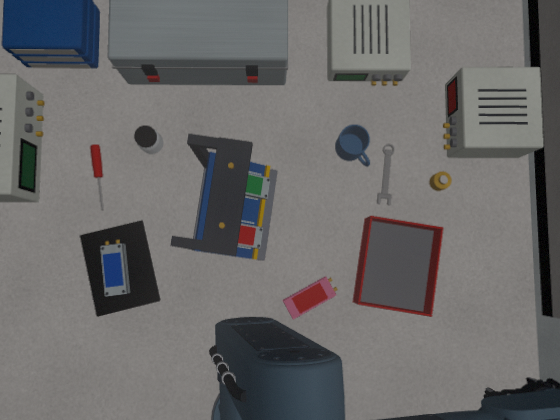

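Scene: crate is on the robot's right (top view ~(398,266)), stand with the blue unit on the left (120,268), station at (235,200) with the red unit in its near lane, and a pink decoy at (310,297).

Run:
```python
import cv2,numpy as np
a=cv2.imread('pics/scene0.png');b=cv2.imread('pics/top0.png')
r=lambda im,x,y,w,h,s:cv2.resize(im[y:y+h,x:x+w],None,fx=s,fy=s,interpolation=cv2.INTER_CUBIC)
# left: top station crop(160..290,125..275)x4 =520x600 ; right: stand crop
L=r(b,160,125,130,150,4); Rr=r(b,75,215,90,105,3)
o=np.zeros((600,800,3),np.uint8); o[:600,:520]=L; o[:315,530:800]=Rr
cv2.imwrite('pics/c1.png',o)
cv2.imwrite('pics/c2.png',r(a,250,90,150,165,3.6))
```

```text
(no output)
```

View pics/c1.png

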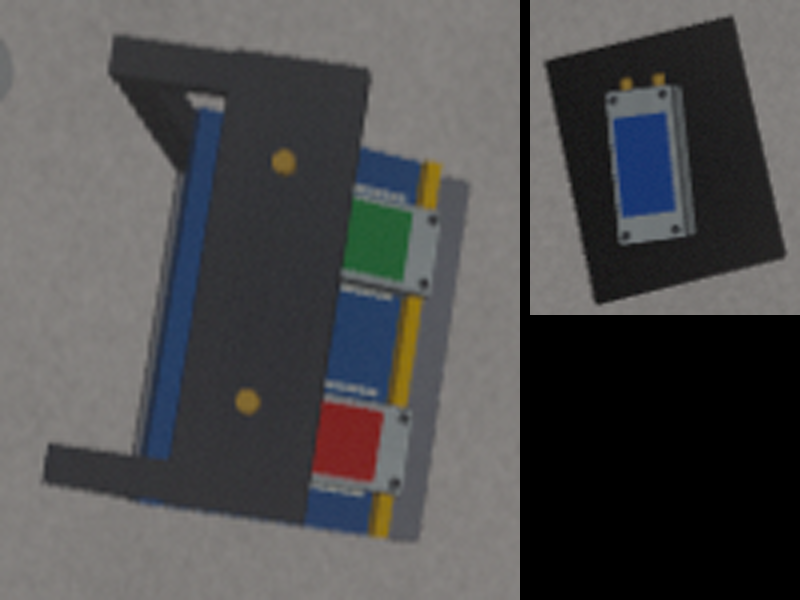

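View pics/c2.png

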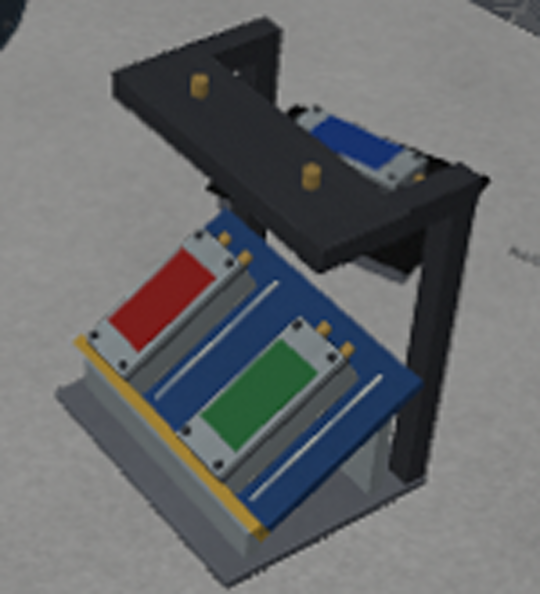

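```bash
cat > fit.py <<'E'
from h import *
from scipy.optimize import least_squares
c2=lambda x,y:(x/3.6+250-.36,y/3.6+90-.36)
c1=lambda x,y:(x/4+160-.37,y/4+125-.37)
th=np.radians(30); Rs=R.from_euler('y',-30,degrees=True)
pl=lambda x,y,z:Rs.apply([x,y,z])+[0,0,.085]
S=[('top0',c1(370,70),[-.03,-.125,.307]),('top0',c1(304,525),[-.03,.125,.307]),
('scene0',c2(225,585),[-.1,-.125,0]),('scene0',c2(427,482),[.1,-.125,0]),
('scene0',c2(197,230),pl(.065,.0925,.04)),('scene0',c2(257,255),pl(.065,.0375,.04)),
('scene0',c2(87,338),pl(-.065,.0925,.04)),('scene0',c2(127,376),pl(-.065,.0375,.04)),
('scene0',c2(302,318),pl(.065,-.0375,.04)),('scene0',c2(178,432),pl(-.065,-.0375,.04)),('scene0',c2(222,475),pl(-.065,-.0925,.04)),
('scene0',c2(420,382),pl(.095,-.125,0)),('top0',c1(440,208),pl(-.065,-.0925,.04)),('top0',c1(430,296),pl(-.065,-.0375,.04)),('top0',c1(411,406),pl(-.065,.0375,.04)),('top0',c1(401,494),pl(-.065,.0925,.04))]
def fit(S,x0):
    def res(p):
        T=R.from_euler('z',p[2]);o=[]
        for f,uv,P in S:o+=list(proj(f,T.apply(P)+[p[0],p[1],0])[0]-uv)
        return np.array(o)
    s=least_squares(res,x0,loss='soft_l1',f_scale=1.5); return s.x,res(s.x).reshape(-1,2)
s,r=fit(S,[.45,.1,1.57]);print('station',s.round(4),'\n',r.round(1).tolist())
d=lambda x,y:((x-530)/3+75-.33,y/3+215-.33)
F=[('top0',d(606,93),[.065,.0275,.07]),('top0',d(672,86),[.065,-.0275,.07]),('top0',d(685,240),[-.065,-.0275,.07]),('top0',d(618,244),[-.065,.0275,.07]),
('top0',d(627,84),[.076,.0165,.052])][:4]
f,r=fit(F,[.35,.35,0]);print('fresh',f.round(4),r.round(1).tolist())
C=[('top0',(368,216),[.115,.095,.082]),('top0',(442,226),[.115,-.095,.082]),('top0',(433,316),[-.115,-.095,.082]),('top0',(354,306),[-.115,.095,.082])]
c,r=fit(C,[.3,-.35,0]);print('crate',c.round(4),r.round(1).tolist())
E
python3 fit.py
```

```text
station [0.5481 0.0513 1.437 ] 
 [[-1.1, -0.3], [-1.1, 0.6], [-2.2, 2.2], [-2.5, 0.7], [1.7, -1.9], [-3.6, 1.2], [-0.1, -0.7], [-0.7, -0.4], [0.3, -1.6], [0.3, -0.1], [-0.0, 0.3], [0.6, -2.1], [0.4, -0.4], [-0.1, -1.5], [0.7, -0.2], [0.2, -0.8]]
fresh [0.3885 0.3641 0.1108] [[0.4, -0.0], [-0.1, 0.0], [-0.4, -0.5], [0.2, 0.5]]
crate [ 0.4011 -0.3678 -0.1355] [[-0.1, -0.0], [-0.5, 0.2], [-1.0, 0.3], [3.1, -0.4]]
```

Run:
```python
import cv2,numpy as np
a=cv2.imread('pics/scene0.png');b=cv2.imread('pics/top0.png')
r=lambda im,x,y,w,h,s:cv2.resize(im[y:y+h,x:x+w],None,fx=s,fy=s,interpolation=cv2.INTER_CUBIC)
o=np.zeros((480,800,3),np.uint8); o[:480,:400]=r(b,350,205,100,120,4); o[:400,400:]=r(a,105,195,115,110,3.47)[:400,:400] if 0 else cv2.resize(a[195:305,105:215],(400,400),interpolation=cv2.INTER_CUBIC)
cv2.imwrite('pics/c3.png',o)
```

```text
(no output)
```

View pics/c3.png

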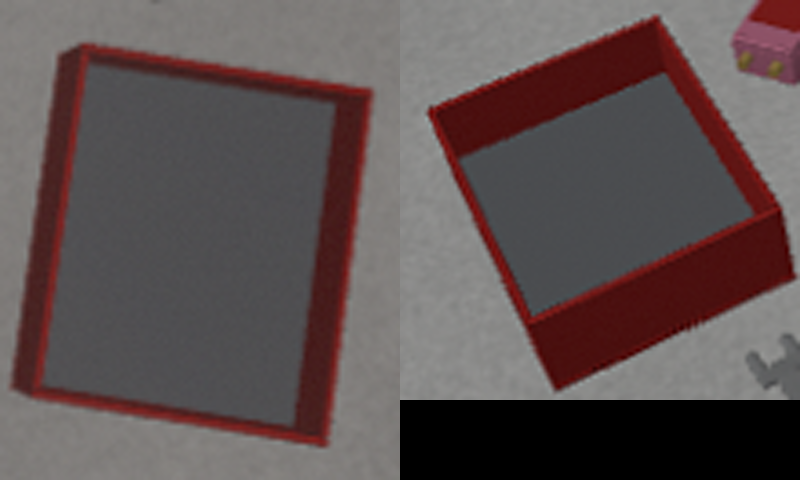

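```bash
cat >> fit.py <<'E'
t=lambda x,y:(x/4+350-.37,y/4+205-.37); u=lambda x,y:((x-400)/3.636+105-.36,y/3.636+195-.36)
C=[('top0',t(84,44),[.115,.095,.082]),('top0',t(372,90),[.115,-.095,.082]),('top0',t(327,445),[-.115,-.095,.082]),('top0',t(36,396),[-.115,.095,.082]),
('scene0',u(780,208),[.115,.095,.082]),('scene0',u(530,320),[.115,-.095,.082]),('scene0',u(430,110),[-.115,-.095,.082]),('scene0',u(658,17),[-.115,.095,.082]),('scene0',u(795,278),[.115,.095,0]),('scene0',u(557,390),[.115,-.095,0])]
c,r=fit(C,[.3,-.35,0]);print('crate',c.round(4),r.round(1).tolist())
Rc=R.from_euler('z',c[2])
for z in np.arange(.014,.055,.005):
    q=lambda f,P:Rc.inv().apply(onz(f,P,z)-[c[0],c[1],0])
    print(z.round(3),'y -.088:',q('top0',[t(335,103),t(293,425),t(314,264)])[:,1].round(4),'x -.108:',q('scene0',[u(460,158),u(665,72)])[:,0].round(4))
E
python3 fit.py
```

```text
station [0.5481 0.0513 1.437 ] 
 [[-1.1, -0.3], [-1.1, 0.6], [-2.2, 2.2], [-2.5, 0.7], [1.7, -1.9], [-3.6, 1.2], [-0.1, -0.7], [-0.7, -0.4], [0.3, -1.6], [0.3, -0.1], [-0.0, 0.3], [0.6, -2.1], [0.4, -0.4], [-0.1, -1.5], [0.7, -0.2], [0.2, -0.8]]
fresh [0.3885 0.3641 0.1108] [[0.4, -0.0], [-0.1, 0.0], [-0.4, -0.5], [0.2, 0.5]]
crate [ 0.4011 -0.3678 -0.1355] [[-0.1, -0.0], [-0.5, 0.2], [-1.0, 0.3], [3.1, -0.4]]
crate [ 0.4028 -0.3706 -0.1584] [[-0.5, -1.0], [0.9, -0.7], [0.5, 0.4], [-1.4, 0.3], [1.1, -0.5], [-0.8, 1.1], [-1.3, -1.0], [-0.1, -1.5], [0.7, -0.3], [-0.6, 0.4]]
0.014 y -.088: [-0.0912 -0.0914 -0.0914] x -.108: [-0.1178 -0.1174]
0.019 y -.088: [-0.0897 -0.0899 -0.0899] x -.108: [-0.1128 -0.1125]
0.024 y -.088: [-0.0882 -0.0884 -0.0884] x -.108: [-0.1079 -0.1076]
0.029 y -.088: [-0.0867 -0.0869 -0.0869] x -.108: [-0.103  -0.1027]
0.034 y -.088: [-0.0852 -0.0854 -0.0854] x -.108: [-0.0981 -0.0977]
0.039 y -.088: [-0.0837 -0.0839 -0.0839] x -.108: [-0.0932 -0.0928]
0.044 y -.088: [-0.0822 -0.0823 -0.0823] x -.108: [-0.0882 -0.0879]
0.049 y -.088: [-0.0807 -0.0808 -0.0808] x -.108: [-0.0833 -0.083 ]
0.054 y -.088: [-0.0792 -0.0793 -0.0793] x -.108: [-0.0784 -0.0781]
```

```bash
cat > plan.py <<'E'
from h import *
s=[.5481,.0513,1.437]; c=[.4028,-.3706,-.1584]; f=[.3885,.3641,.1108]
Rst=R.from_euler('z',s[2]); Rp=Rst*R.from_euler('y',-30,degrees=True); flip=R.from_euler('x',180,degrees=True)
P=lambda x,y,z:Rp.apply([x,y,z])+[s[0],s[1],.085]
RP=Rp*flip
RC=R.from_euler('z',c[2])*flip; Cp=lambda x,y,z:R.from_euler('z',c[2]).apply([x,y,z])+[c[0],c[1],0]
RF=R.from_euler('z',f[2])*flip; Fp=lambda x,y,z:R.from_euler('z',f[2]).apply([x,y,z])+[f[0],f[1],0]
def now():
    o=ctrl.get_obs(); q=o['eef_rot']; return np.array(o['eef_pos']),R.from_quat([q[1],q[2],q[3],q[0]]),o
def plan(*wps):
    p,r,o=now(); print('t',round(o['time_s'],2),'pos',p.round(4),'q',o['q'].round(2),'F',o['wrist_force'].round(1),'op',round(o['opening'],3))
    for tp,tr in wps:
        w=(tr*r.inv()).as_rotvec()/np.pi; d=(tp-p)/.1
        print('d',d.round(3),'w',w.round(4),'calls',round(max(abs(d).max(),np.linalg.norm(d)/2.08,np.linalg.norm(w)/.199),2)); p,r=tp,tr
E
python3 -c "
from plan import *
plan((P(-.16,.065,.14),RP),(P(-.01,.065,.09),RP),(P(-.01,.065,.003),RP))"
```

```text
t 0.1 pos [ 0.1399 -0.5572  0.2305] q [-1.53  0.18  1.61 -0.    1.35 -0.21] F [-0.4  0.  -0.1] op 1.004
d [ 3.159  4.105 -1.042] w [ 0.1314 -0.1181  0.3699] calls 4.1
d [0.207 1.535 0.317] w [0. 0. 0.] calls 1.54
d [ 0.058  0.431 -0.753] w [0. 0. 0.] calls 0.75
```

Request:
servo_tool --steps '[{"dx":0.126,"dy":0.164,"dz":0,"wx":0.005,"wy":-0.005,"wz":0.015},{"dx":0.252,"dy":0.328,"dz":0,"wx":0.0105,"wy":-0.0095,"wz":0.03},{"dx":0.378,"dy":0.492,"dz":0,"wx":0.016,"wy":-0.014,"wz":0.044},{"dx":0.504,"dy":0.656,"dz":0,"wx":0.021,"wy":-0.019,"wz":0.059},{"dx":0.63,"dy":0.82,"dz":0,"wx":0.0263,"wy":-0.0236,"wz":0.074}]' --jaw 1

```text
time_s: 0.52
eef_pos: [0.2033, -0.4746, 0.2309]
eef_rot: [-0.037, 0.97, 0.238, 0.042]
wrist_force: [0.1, 0.1, 0.8]
opening: 1.003
grasp_force: 0.0
```

Request:
servo_tool --steps '[{"dx":0.126,"dy":0.164,"dz":0,"wx":0.005,"wy":-0.005,"wz":0.015},{"dx":0.252,"dy":0.328,"dz":0,"wx":0.0105,"wy":-0.0095,"wz":0.03},{"dx":0.378,"dy":0.492,"dz":0,"wx":0.016,"wy":-0.014,"wz":0.044},{"dx":0.504,"dy":0.656,"dz":0,"wx":0.021,"wy":-0.019,"wz":0.059},{"dx":0.63,"dy":0.82,"dz":0,"wx":0.0263,"wy":-0.0236,"wz":0.074}]'

```text
time_s: 0.93
eef_pos: [0.2666, -0.3925, 0.2311]
eef_rot: [-0.073, 0.931, 0.348, 0.083]
wrist_force: [0.2, -0.4, -0.1]
opening: 1.0
grasp_force: 0.0
```

Request:
servo_tool --steps '[{"dx":0.126,"dy":0.164,"dz":0,"wx":0.005,"wy":-0.005,"wz":0.015},{"dx":0.252,"dy":0.328,"dz":0,"wx":0.0105,"wy":-0.0095,"wz":0.03},{"dx":0.378,"dy":0.492,"dz":0,"wx":0.016,"wy":-0.014,"wz":0.044},{"dx":0.504,"dy":0.656,"dz":0,"wx":0.021,"wy":-0.019,"wz":0.059},{"dx":0.63,"dy":0.82,"dz":0,"wx":0.0263,"wy":-0.0236,"wz":0.074}]'

```text
time_s: 1.35
eef_pos: [0.3295, -0.3104, 0.2311]
eef_rot: [-0.107, 0.877, 0.452, 0.123]
wrist_force: [0.3, 0.7, 0.8]
opening: 0.999
grasp_force: 0.0
```

```bash
python3 -c "
from plan import *
plan((P(-.16,.065,.14),RP),(P(-.01,.065,.09),RP))"
```

```text
t 1.35 pos [ 0.3295 -0.3104  0.2311] q [-1.19  0.03  1.81  0.22  1.55 -0.6 ] F [0.3 0.7 0.8] op 0.999
d [ 1.263  1.637 -1.049] w [ 0.0523 -0.0467  0.1472] calls 1.64
d [0.207 1.535 0.317] w [0. 0. 0.] calls 1.54
```

Request:
servo_tool --steps '[{"dx":0.126,"dy":0.164,"dz":-0.1,"wx":0.005,"wy":-0.005,"wz":0.015},{"dx":0.252,"dy":0.328,"dz":-0.2,"wx":0.0105,"wy":-0.0095,"wz":0.03},{"dx":0.378,"dy":0.492,"dz":-0.3,"wx":0.016,"wy":-0.014,"wz":0.044},{"dx":0.504,"dy":0.656,"dz":-0.4,"wx":0.021,"wy":-0.019,"wz":0.059},{"dx":0.63,"dy":0.82,"dz":-0.52,"wx":0.0262,"wy":-0.0234,"wz":0.0736}]'

```text
time_s: 1.77
eef_pos: [0.3926, -0.2287, 0.179]
eef_rot: [-0.14, 0.809, 0.549, 0.16]
wrist_force: [0.2, -0.2, 0.7]
opening: 1.001
grasp_force: 0.0
```

Request:
servo_tool --steps '[{"dx":0.126,"dy":0.164,"dz":-0.1,"wx":0.005,"wy":-0.005,"wz":0.015},{"dx":0.252,"dy":0.328,"dz":-0.2,"wx":0.0105,"wy":-0.0095,"wz":0.03},{"dx":0.378,"dy":0.492,"dz":-0.3,"wx":0.016,"wy":-0.014,"wz":0.044},{"dx":0.504,"dy":0.656,"dz":-0.4,"wx":0.021,"wy":-0.019,"wz":0.059},{"dx":0.63,"dy":0.82,"dz":-0.52,"wx":0.0262,"wy":-0.0234,"wz":0.0736}]'

```text
time_s: 2.18
eef_pos: [0.4555, -0.1466, 0.1269]
eef_rot: [-0.17, 0.727, 0.636, 0.195]
wrist_force: [-0.1, -0.8, -0.3]
opening: 0.996
grasp_force: 0.0
```

```bash
python3 -c "
from plan import *
plan((P(-.16,.065,.14),RP),(P(-.01,.065,.09),RP))
c=snap('wrist','w1'); im=c['frame'][:,:,::-1].copy()
def poly(pts,col):
    q=proj('w1',pts).round().astype(int); cv2.polylines(im,[q],True,col,1)
for y in(.065,-.065):
    poly([P(x,y+v,.04) for x,v in((.065,.0275),(.065,-.0275),(-.065,-.0275),(-.065,.0275))],(0,255,255))
poly([P(x,y,0) for x,y in((.095,.125),(.095,-.125),(-.065,-.125),(-.065,.125))],(255,0,255))
b=[Rst.apply([x,y,z])+[s[0],s[1],0] for x,y,z in((-.03,-.125,.281),(-.03,.125,.281),(.045,.125,.281),(.045,-.125,.281))]
poly(b,(0,255,0))
cv2.imwrite('pics/w1o.png',im)"
```

```text
t 2.18 pos [ 0.4555 -0.1466  0.1269] q [-0.84  0.27  1.83  0.4   1.41 -0.84] F [-0.1 -0.8 -0.3] op 0.996
d [ 0.003 -0.001 -0.007] w [0.0001 0.0002 0.    ] calls 0.01
d [0.207 1.535 0.317] w [0. 0. 0.] calls 1.54
```

View pics/w1o.png

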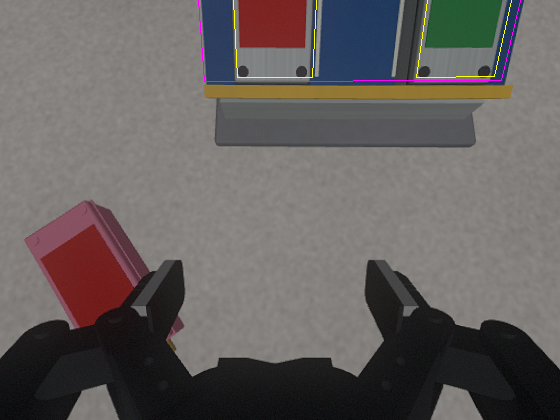

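Overlay fits the units and ledge within ~2 px (red lower edge at (237–312, 78)). Checking the camera mount's clearance to the beam.

```bash
python3 -c "
from plan import *
K,D,T=cal('w1'); o=-T[:3,:3].T@T[:3,3]; p,r,_=now(); print('cam in tool',r.inv().apply(o-p).round(3), 'axis',r.inv().apply(T[2,:3]).round(2))
bm=lambda x,z:Rp.inv().apply(Rst.apply([x,0,z])+[0,0,-.085]).round(3)
print(bm(-.03,.281),bm(-.03,.307),bm(.045,.281))"
```

```text
cam in tool [ 0.074  0.    -0.147] axis [-0.3   0.    0.95]
[ 0.072 -0.     0.185] [ 0.085 -0.     0.207] [ 0.137 -0.     0.147]
```

```bash
python3 -c "
from plan import *
plan((P(-.10,.065,.06),RP),(P(-.03,.065,.035),RP),(P(-.03,.065,.003),RP))"
```

```text
t 2.23 pos [ 0.4558 -0.1433  0.1247] q [-0.83  0.27  1.83  0.4   1.41 -0.84] F [-2.6  3.2 -0.4] op 1.004
d [ 0.124  0.877 -0.377] w [-0.0015 -0.0002 -0.0011] calls 0.88
d [0.098 0.725 0.133] w [0. 0. 0.] calls 0.72
d [ 0.021  0.159 -0.277] w [0. 0. 0.] calls 0.28
```

Request:
servo_tool --steps '[{"dx":0.03,"dy":0.228,"dz":-0.098},{"dx":0.06,"dy":0.456,"dz":-0.196},{"dx":0.09,"dy":0.684,"dz":-0.294},{"dx":0.121,"dy":0.911,"dz":-0.392},{"dx":0.121,"dy":0.911,"dz":-0.392}]'

```text
$.steps[0]: bad value
```

Request:
servo_tool --steps '[{"dx":0.024,"dy":0.18,"dz":0.033},{"dx":0.049,"dy":0.36,"dz":0.066},{"dx":0.073,"dy":0.54,"dz":0.1},{"dx":0.098,"dy":0.725,"dz":0.133},{"dx":0.098,"dy":0.725,"dz":0.133}]'

```text
$.steps[0]: bad value
```

```bash
python3 -c "
from plan import *
c=snap('wrist','w2'); 
plan((P(-.03,.065,.035),RP),(P(-.03,.065,.003),RP))
im=c['frame'][:,:,::-1].copy()
def poly(pts,col):
    q=proj('w2',pts).round().astype(int); cv2.polylines(im,[q],True,col,1)
poly([P(x,.065+v,.04) for x,v in((.065,.0275),(.065,-.0275),(-.065,-.0275),(-.065,.0275))],(0,255,255))
cv2.imwrite('pics/w2o.png',im)"
```

```text
t 2.28 pos [ 0.4547 -0.1445  0.1253] q [-0.83  0.27  1.83  0.4   1.41 -0.84] F [ 0.2  0.4 -0.1] op 1.004
d [ 0.232  1.614 -0.25 ] w [-0.001  -0.0009 -0.0004] calls 1.61
d [ 0.021  0.159 -0.277] w [0. 0. 0.] calls 0.28
```

View pics/w2o.png

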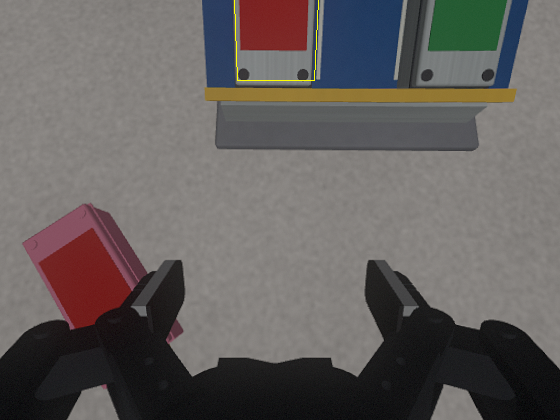

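Request:
servo_tool --steps '[{"dx":0.03,"dy":0.228,"dz":-0.098,"wx":0,"wy":0,"wz":0},{"dx":0.06,"dy":0.456,"dz":-0.196,"wx":0,"wy":0,"wz":0},{"dx":0.09,"dy":0.684,"dz":-0.294,"wx":0,"wy":0,"wz":0},{"dx":0.121,"dy":0.911,"dz":-0.392,"wx":0,"wy":0,"wz":0},{"dx":0.121,"dy":0.911,"dz":-0.392,"wx":0,"wy":0,"wz":0}]'

```text
time_s: 2.7
eef_pos: [0.4651, -0.0526, 0.0867]
eef_rot: [-0.173, 0.728, 0.635, 0.194]
wrist_force: [-0.4, 0.9, -0.5]
opening: 1.0
grasp_force: 0.0
```

Request:
servo_tool --steps '[{"dx":0.024,"dy":0.18,"dz":0.033,"wx":0,"wy":0,"wz":0},{"dx":0.049,"dy":0.36,"dz":0.066,"wx":0,"wy":0,"wz":0},{"dx":0.073,"dy":0.54,"dz":0.1,"wx":0,"wy":0,"wz":0},{"dx":0.098,"dy":0.725,"dz":0.133,"wx":0,"wy":0,"wz":0},{"dx":0.098,"dy":0.725,"dz":0.133,"wx":0,"wy":0,"wz":0}]'

```text
time_s: 3.12
eef_pos: [0.4768, 0.0175, 0.1024]
eef_rot: [-0.17, 0.728, 0.635, 0.195]
wrist_force: [-0.7, -0.0, 0.6]
opening: 0.996
grasp_force: 0.0
```

```bash
python3 -c "
from plan import *
c=snap('wrist','w3'); 
plan((P(-.03,.065,.035),RP),(P(-.03,.065,.003),RP))
im=c['frame'][:,:,::-1].copy()
def poly(pts,col):
    q=proj('w3',pts).round().astype(int); cv2.polylines(im,[q],True,col,1)
poly([P(x,.065+v,.04) for x,v in((.065,.0275),(.065,-.0275),(-.065,-.0275),(-.065,.0275))],(0,255,255))
cv2.imwrite('pics/w3o.png',im)"
```

```text
t 3.17 pos [0.4769 0.0162 0.1021] q [-0.55  0.2   1.98  0.5   1.23 -0.65] F [-1.  -0.1  0.3] op 1.002
d [ 0.01   0.007 -0.018] w [0.0006 0.0002 0.0004] calls 0.02
d [ 0.021  0.159 -0.277] w [0. 0. 0.] calls 0.28
```

View pics/w3o.png

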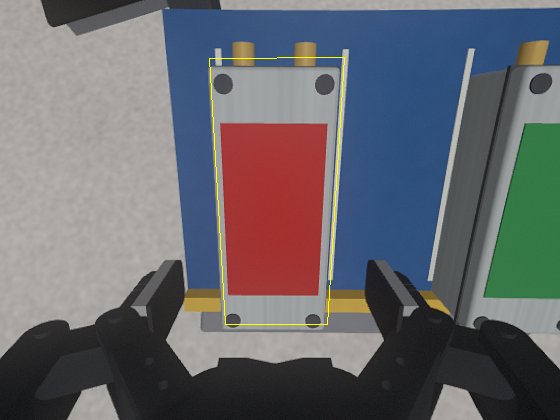

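Red unit seen straddled between the pads; its actual outline lies ~7 px (≈3.5 mm) downhill of the prediction, laterally centred. Descend and close.

Request:
servo_tool --steps '[{"dx":0.007,"dy":0.045,"dz":-0.075,"wx":0,"wy":0,"wz":0},{"dx":0.014,"dy":0.08,"dz":-0.15,"wx":0,"wy":0,"wz":0},{"dx":0.02,"dy":0.12,"dz":-0.22,"wx":0,"wy":0,"wz":0},{"dx":0.025,"dy":0.15,"dz":-0.285,"wx":0,"wy":0,"wz":0},{"dx":0.025,"dy":0.15,"dz":-0.285,"wx":0,"wy":0,"wz":0}]'

```text
time_s: 3.58
eef_pos: [0.478, 0.0316, 0.071]
eef_rot: [-0.171, 0.728, 0.634, 0.194]
wrist_force: [-0.1, 0.7, -0.4]
opening: 1.001
grasp_force: 0.0
```

Request:
servo_tool --steps '[{"dx":0,"dy":0,"dz":0,"wx":0,"wy":0,"wz":0},{"dx":0,"dy":0,"dz":0,"wx":0,"wy":0,"wz":0},{"dx":0,"dy":0,"dz":0,"wx":0,"wy":0,"wz":0},{"dx":0,"dy":0,"dz":0,"wx":0,"wy":0,"wz":0},{"dx":0,"dy":0,"dz":0,"wx":0,"wy":0,"wz":0}]' --jaw 0

```text
time_s: 4.0
eef_pos: [0.4795, 0.0305, 0.0732]
eef_rot: [-0.17, 0.728, 0.635, 0.195]
wrist_force: [-0.3, -1.8, 2.3]
opening: 0.634
grasp_force: 65.0
```

Request:
servo_tool --steps '[{"dx":0,"dy":0,"dz":0,"wx":0,"wy":0,"wz":0},{"dx":0,"dy":0,"dz":0,"wx":0,"wy":0,"wz":0},{"dx":0,"dy":0,"dz":0,"wx":0,"wy":0,"wz":0},{"dx":0,"dy":0,"dz":0,"wx":0,"wy":0,"wz":0},{"dx":0,"dy":0,"dz":0,"wx":0,"wy":0,"wz":0}]'

```text
time_s: 4.42
eef_pos: [0.4795, 0.0305, 0.0732]
eef_rot: [-0.17, 0.728, 0.635, 0.195]
wrist_force: [-3.3, -4.9, 5.4]
opening: 0.634
grasp_force: 65.6
```

```bash
sed -i 's/^s=\[.5481,.0513/s=[.5476,.0478/' plan.py; python3 -c "
from plan import *
plan((P(-.0265,.065,.003),RP))
p,r,o=now();print(Rp.inv().apply(p-P(0,0,0)).round(4)); p=Rp.apply([1,0,0]);z=Rp.apply([0,0,1]);print(p.round(3),z.round(3))"
```

```text
t 4.42 pos [0.4795 0.0305 0.0732] q [-0.52  0.26  1.99  0.53  1.17 -0.66] F [-3.3 -4.9  5.4] op 0.634
d [0.004 0.017 0.012] w [ 0.0005 -0.      0.0009] calls 0.02
[-0.0286  0.0652  0.0028]
[0.116 0.858 0.5  ] [-0.067 -0.496  0.866]
```

Request:
servo_tool --steps '[{"dx":-0.005,"dy":-0.035,"dz":0.06,"wx":0,"wy":0,"wz":0},{"dx":-0.01,"dy":-0.07,"dz":0.12,"wx":0,"wy":0,"wz":0},{"dx":-0.014,"dy":-0.104,"dz":0.18,"wx":0,"wy":0,"wz":0},{"dx":-0.019,"dy":-0.139,"dz":0.242,"wx":0,"wy":0,"wz":0},{"dx":-0.023,"dy":-0.174,"dz":0.303,"wx":0,"wy":0,"wz":0}]'

```text
time_s: 4.83
eef_pos: [0.477, 0.0131, 0.1038]
eef_rot: [-0.17, 0.728, 0.635, 0.195]
wrist_force: [-0.6, 0.9, -4.7]
opening: 0.634
grasp_force: 64.3
```

Request:
servo_tool --steps '[{"dx":-0.023,"dy":-0.17,"dz":0,"wx":0,"wy":0,"wz":0},{"dx":-0.046,"dy":-0.34,"dz":0,"wx":0,"wy":0,"wz":0},{"dx":-0.07,"dy":-0.52,"dz":0.02,"wx":0,"wy":0,"wz":0},{"dx":-0.093,"dy":-0.69,"dz":0.05,"wx":0,"wy":0,"wz":0},{"dx":-0.12,"dy":-0.86,"dz":0.1,"wx":0,"wy":0,"wz":0}]'

```text
time_s: 5.25
eef_pos: [0.4647, -0.0735, 0.1135]
eef_rot: [-0.17, 0.728, 0.635, 0.195]
wrist_force: [-0.3, -0.0, -3.7]
opening: 0.636
grasp_force: 64.5
```

Request:
servo_tool --steps '[{"dx":-0.023,"dy":-0.17,"dz":0.12,"wx":0,"wy":0,"wz":0},{"dx":-0.046,"dy":-0.34,"dz":0.25,"wx":0,"wy":0,"wz":0},{"dx":-0.06,"dy":-0.47,"dz":0.38,"wx":0,"wy":0,"wz":0},{"dx":-0.07,"dy":-0.57,"dz":0.5,"wx":0,"wy":0,"wz":0},{"dx":-0.07,"dy":-0.57,"dz":0.56,"wx":0,"wy":0,"wz":0}]'

```text
time_s: 5.67
eef_pos: [0.4587, -0.1323, 0.171]
eef_rot: [-0.168, 0.729, 0.634, 0.195]
wrist_force: [0.5, -0.8, -3.8]
opening: 0.634
grasp_force: 64.8
```

```bash
python3 -c "
from plan import *
print(ctrl.get_obs()['grasp_force'])
plan((Cp(-.027,0,.19),RC),(Cp(-.027,0,.06),RC))"
```

```text
64.79017496109009
t 5.67 pos [ 0.4587 -0.1323  0.171 ] q [-0.81  0.18  1.83  0.4   1.48 -0.78] F [ 0.5 -0.8 -3.8] op 0.634
d [-0.826 -2.34   0.19 ] w [-0.1087  0.1484 -0.4939] calls 2.65
d [ 0.   0.  -1.3] w [0. 0. 0.] calls 1.3
```

Request:
servo_tool --steps '[{"dx":-0.041,"dy":-0.117,"dz":0.02,"wx":-0.0054,"wy":0.0074,"wz":-0.0247},{"dx":-0.083,"dy":-0.234,"dz":0.04,"wx":-0.0109,"wy":0.0148,"wz":-0.0494},{"dx":-0.124,"dy":-0.351,"dz":0.05,"wx":-0.0163,"wy":0.0222,"wz":-0.0741},{"dx":-0.166,"dy":-0.468,"dz":0.06,"wx":-0.0218,"wy":0.0297,"wz":-0.0988},{"dx":-0.207,"dy":-0.585,"dz":0.08,"wx":-0.0272,"wy":0.0371,"wz":-0.1235}]'

```text
time_s: 6.08
eef_pos: [0.4368, -0.1876, 0.177]
eef_rot: [-0.135, 0.854, 0.478, 0.154]
wrist_force: [0.1, 0.5, -4.2]
opening: 0.636
grasp_force: 64.6
```

Request:
servo_tool --steps '[{"dx":-0.041,"dy":-0.117,"dz":0.02,"wx":-0.0054,"wy":0.0074,"wz":-0.0247},{"dx":-0.083,"dy":-0.234,"dz":0.04,"wx":-0.0109,"wy":0.0148,"wz":-0.0494},{"dx":-0.124,"dy":-0.351,"dz":0.05,"wx":-0.0163,"wy":0.0222,"wz":-0.0741},{"dx":-0.166,"dy":-0.468,"dz":0.06,"wx":-0.0218,"wy":0.0297,"wz":-0.0988},{"dx":-0.207,"dy":-0.585,"dz":0.08,"wx":-0.0272,"wy":0.0371,"wz":-0.1235}]'

```text
time_s: 6.5
eef_pos: [0.4161, -0.2459, 0.185]
eef_rot: [-0.094, 0.943, 0.302, 0.107]
wrist_force: [1.1, 0.4, -4.5]
opening: 0.629
grasp_force: 64.5
```

Request:
servo_tool --steps '[{"dx":-0.041,"dy":-0.117,"dz":0.0,"wx":-0.0054,"wy":0.0074,"wz":-0.0247},{"dx":-0.083,"dy":-0.234,"dz":0.01,"wx":-0.0109,"wy":0.0148,"wz":-0.0494},{"dx":-0.124,"dy":-0.351,"dz":0.01,"wx":-0.0163,"wy":0.0222,"wz":-0.0741},{"dx":-0.166,"dy":-0.468,"dz":0.02,"wx":-0.0218,"wy":0.0297,"wz":-0.0988},{"dx":-0.207,"dy":-0.585,"dz":0.02,"wx":-0.0272,"wy":0.0371,"wz":-0.1235}]'

```text
time_s: 6.92
eef_pos: [0.3955, -0.3044, 0.187]
eef_rot: [-0.049, 0.991, 0.113, 0.055]
wrist_force: [0.3, -0.5, -4.4]
opening: 0.64
grasp_force: 64.5
```

Request:
servo_tool --steps '[{"dx":-0.041,"dy":-0.117,"dz":0.0,"wx":-0.0054,"wy":0.0074,"wz":-0.0247},{"dx":-0.083,"dy":-0.234,"dz":0.01,"wx":-0.0109,"wy":0.0148,"wz":-0.0494},{"dx":-0.124,"dy":-0.351,"dz":0.01,"wx":-0.0163,"wy":0.0222,"wz":-0.0741},{"dx":-0.166,"dy":-0.468,"dz":0.01,"wx":-0.0218,"wy":0.0297,"wz":-0.0988},{"dx":-0.206,"dy":-0.585,"dz":0.01,"wx":-0.0272,"wy":0.0371,"wz":-0.1235}]'

```text
time_s: 7.33
eef_pos: [0.375, -0.3626, 0.1878]
eef_rot: [-0.002, 0.997, -0.081, 0.001]
wrist_force: [0.3, 0.1, -4.8]
opening: 0.637
grasp_force: 64.5
```

```bash
python3 -c "
from plan import *
snap('top','t2')
plan((Cp(-.027,0,.19),RC),(Cp(-.027,0,.06),RC))"
```

```text
t 7.38 pos [ 0.3748 -0.3645  0.188 ] q [-1.    0.11  1.78  0.    1.25  0.74] F [-1.7 -2.  -3.6] op 0.634
d [ 0.014 -0.018  0.02 ] w [-0.0004  0.0001  0.0027] calls 0.02
d [ 0.   0.  -1.3] w [0. 0. 0.] calls 1.3
```

Request:
servo_tool --steps '[{"dx":0,"dy":0,"dz":-0.1,"wx":0,"wy":0,"wz":0.002},{"dx":0,"dy":0,"dz":-0.25,"wx":0,"wy":0,"wz":0.002},{"dx":0,"dy":0,"dz":-0.4,"wx":0,"wy":0,"wz":0.002},{"dx":0,"dy":0,"dz":-0.6,"wx":0,"wy":0,"wz":0.002},{"dx":0,"dy":0,"dz":-0.8,"wx":0,"wy":0,"wz":0.002}]'

```text
time_s: 7.8
eef_pos: [0.3754, -0.3619, 0.1067]
eef_rot: [-0.003, 0.997, -0.074, 0.002]
wrist_force: [0.3, 0.2, -4.8]
opening: 0.636
grasp_force: 64.7
```

Request:
servo_tool --steps '[{"dx":0,"dy":0,"dz":-0.2,"wx":0,"wy":0,"wz":0},{"dx":0,"dy":0,"dz":-0.35,"wx":0,"wy":0,"wz":0},{"dx":0,"dy":0,"dz":-0.45,"wx":0,"wy":0,"wz":0},{"dx":0,"dy":0,"dz":-0.53,"wx":0,"wy":0,"wz":0},{"dx":0,"dy":0,"dz":-0.57,"wx":0,"wy":0,"wz":0}]'

```text
time_s: 8.22
eef_pos: [0.375, -0.3624, 0.0499]
eef_rot: [-0.002, 0.997, -0.075, 0.001]
wrist_force: [-1.0, 0.0, -3.8]
opening: 0.634
grasp_force: 64.6
```

Request:
servo_tool --steps '[{"dx":0,"dy":0,"dz":-0.02,"wx":0,"wy":0,"wz":0},{"dx":0,"dy":0,"dz":-0.04,"wx":0,"wy":0,"wz":0},{"dx":0,"dy":0,"dz":-0.06,"wx":0,"wy":0,"wz":0},{"dx":0,"dy":0,"dz":-0.08,"wx":0,"wy":0,"wz":0},{"dx":0,"dy":0,"dz":-0.08,"wx":0,"wy":0,"wz":0}]'

```text
time_s: 8.63
eef_pos: [0.3754, -0.3636, 0.0433]
eef_rot: [-0.001, 0.997, -0.076, 0.001]
wrist_force: [-0.1, 0.4, -3.1]
opening: 0.638
grasp_force: 64.6
```

Request:
servo_tool --steps '[{"dx":0,"dy":0,"dz":-0.02,"wx":0,"wy":0,"wz":0},{"dx":0,"dy":0,"dz":-0.04,"wx":0,"wy":0,"wz":0},{"dx":0,"dy":0,"dz":-0.05,"wx":0,"wy":0,"wz":0},{"dx":0,"dy":0,"dz":-0.06,"wx":0,"wy":0,"wz":0},{"dx":0,"dy":0,"dz":-0.06,"wx":0,"wy":0,"wz":0}]'

```text
time_s: 9.05
eef_pos: [0.3752, -0.3634, 0.0369]
eef_rot: [-0.002, 0.997, -0.076, 0.001]
wrist_force: [-0.2, -0.1, -3.7]
opening: 0.635
grasp_force: 64.6
```

Request:
servo_tool --steps '[{"dx":0,"dy":0,"dz":-0.01,"wx":0,"wy":0,"wz":0},{"dx":0,"dy":0,"dz":-0.02,"wx":0,"wy":0,"wz":0},{"dx":0,"dy":0,"dz":-0.03,"wx":0,"wy":0,"wz":0},{"dx":0,"dy":0,"dz":-0.03,"wx":0,"wy":0,"wz":0},{"dx":0,"dy":0,"dz":-0.03,"wx":0,"wy":0,"wz":0}]'

```text
time_s: 9.47
eef_pos: [0.3753, -0.3635, 0.0341]
eef_rot: [-0.002, 0.997, -0.076, 0.001]
wrist_force: [0.5, 0.4, -4.1]
opening: 0.636
grasp_force: 64.6
```

Request:
servo_tool --steps '[{"dx":0,"dy":0,"dz":-0.01,"wx":0,"wy":0,"wz":0},{"dx":0,"dy":0,"dz":-0.02,"wx":0,"wy":0,"wz":0},{"dx":0,"dy":0,"dz":-0.03,"wx":0,"wy":0,"wz":0},{"dx":0,"dy":0,"dz":-0.03,"wx":0,"wy":0,"wz":0},{"dx":0,"dy":0,"dz":-0.03,"wx":0,"wy":0,"wz":0}]'

```text
time_s: 9.88
eef_pos: [0.3753, -0.3634, 0.0311]
eef_rot: [-0.002, 0.997, -0.076, 0.001]
wrist_force: [0.1, -0.6, -4.6]
opening: 0.634
grasp_force: 64.6
```

Request:
servo_tool --steps '[{"dx":0,"dy":0,"dz":-0.005,"wx":0,"wy":0,"wz":0},{"dx":0,"dy":0,"dz":-0.01,"wx":0,"wy":0,"wz":0},{"dx":0,"dy":0,"dz":-0.015,"wx":0,"wy":0,"wz":0},{"dx":0,"dy":0,"dz":-0.02,"wx":0,"wy":0,"wz":0},{"dx":0,"dy":0,"dz":-0.02,"wx":0,"wy":0,"wz":0}]'

```text
time_s: 10.3
eef_pos: [0.3754, -0.3636, 0.0295]
eef_rot: [-0.001, 0.997, -0.076, 0.001]
wrist_force: [-1.3, 1.2, -0.3]
opening: 0.636
grasp_force: 65.2
```

Request:
servo_tool --steps '[{"dx":0,"dy":0,"dz":-0.003,"wx":0,"wy":0,"wz":0},{"dx":0,"dy":0,"dz":-0.006,"wx":0,"wy":0,"wz":0},{"dx":0,"dy":0,"dz":-0.008,"wx":0,"wy":0,"wz":0},{"dx":0,"dy":0,"dz":-0.008,"wx":0,"wy":0,"wz":0},{"dx":0,"dy":0,"dz":-0.008,"wx":0,"wy":0,"wz":0}]'

```text
time_s: 10.72
eef_pos: [0.3754, -0.3636, 0.0294]
eef_rot: [-0.001, 0.997, -0.076, 0.001]
wrist_force: [-3.7, 4.5, 8.7]
opening: 0.635
grasp_force: 66.3
```

Request:
servo_tool --steps '[{"dx":0,"dy":0,"dz":0.003,"wx":0,"wy":0,"wz":0},{"dx":0,"dy":0,"dz":0.003,"wx":0,"wy":0,"wz":0},{"dx":0,"dy":0,"dz":0.003,"wx":0,"wy":0,"wz":0},{"dx":0,"dy":0,"dz":0.003,"wx":0,"wy":0,"wz":0},{"dx":0,"dy":0,"dz":0.003,"wx":0,"wy":0,"wz":0}]' --jaw 1

```text
time_s: 11.13
eef_pos: [0.3754, -0.3637, 0.0287]
eef_rot: [-0.001, 0.997, -0.076, 0.001]
wrist_force: [-1.4, 0.1, 0.5]
opening: 0.997
grasp_force: 0.0
```

Request:
servo_tool --steps '[{"dx":0,"dy":0,"dz":0.05,"wx":0,"wy":0,"wz":0},{"dx":0,"dy":0,"dz":0.15,"wx":0,"wy":0,"wz":0},{"dx":0,"dy":0,"dz":0.35,"wx":0,"wy":0,"wz":0},{"dx":0,"dy":0,"dz":0.65,"wx":0,"wy":0,"wz":0},{"dx":0,"dy":0,"dz":0.95,"wx":0,"wy":0,"wz":0}]'

```text
time_s: 11.55
eef_pos: [0.375, -0.363, 0.1249]
eef_rot: [-0.002, 0.997, -0.076, 0.001]
wrist_force: [0.6, -0.9, 0.3]
opening: 1.0
grasp_force: 0.0
```

Request:
servo_tool --steps '[{"dx":0,"dy":0,"dz":0.25,"wx":0,"wy":0,"wz":0},{"dx":0,"dy":0,"dz":0.5,"wx":0,"wy":0,"wz":0},{"dx":0,"dy":0,"dz":0.75,"wx":0,"wy":0,"wz":0},{"dx":0,"dy":0,"dz":1,"wx":0,"wy":0,"wz":0},{"dx":0,"dy":0,"dz":1,"wx":0,"wy":0,"wz":0}]'

```text
time_s: 11.97
eef_pos: [0.3771, -0.3661, 0.2305]
eef_rot: [0.003, 0.997, -0.076, 0.005]
wrist_force: [0.8, -0.9, 1.0]
opening: 0.994
grasp_force: 0.0
```

```bash
python3 -c "
from plan import *
A=snap('scene','s3')['frame'];B=snap('wrist','w4')['frame']
o=np.hstack([A[170:320,80:260].repeat(2,0).repeat(2,1)[:300],B[::2,::2][:210].copy() if 0 else cv2.resize(B,(400,300))])
cv2.imwrite('pics/r.png',o[:,:,::-1])
plan((Fp(-.03,0,.20),RF),(Fp(-.03,0,.033),RF))"
```

```text
t 12.07 pos [ 0.3758 -0.3642  0.2257] q [-1.    0.07  1.74  0.    1.33  0.72] F [-0.2  0.1 -0.2] op 1.002
d [-0.171  7.249 -0.257] w [-0.0001  0.0015  0.0835] calls 7.25
d [ 0.    0.   -1.67] w [0. 0. 0.] calls 1.67
```

View pics/r.png

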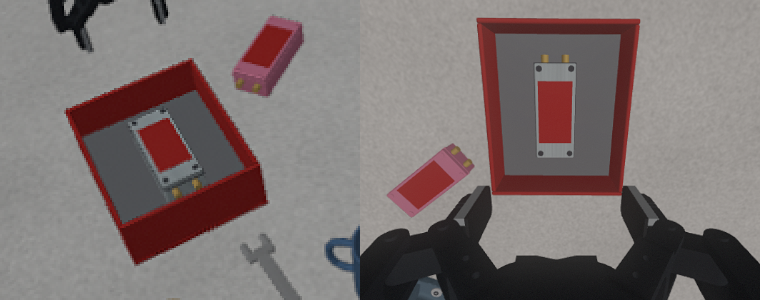

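Red unit lies flat, centred in the crate. Now going around the station, high and close to the base, to the stand.

Request:
servo_tool --steps '[{"dx":-0.04,"dy":0.16,"dz":0.16,"wx":0,"wy":0,"wz":0},{"dx":-0.08,"dy":0.32,"dz":0.32,"wx":0,"wy":0,"wz":0},{"dx":-0.12,"dy":0.48,"dz":0.48,"wx":0,"wy":0,"wz":0},{"dx":-0.16,"dy":0.64,"dz":0.64,"wx":0,"wy":0,"wz":0},{"dx":-0.2,"dy":0.8,"dz":0.8,"wx":0,"wy":0,"wz":0}]'

```text
time_s: 12.48
eef_pos: [0.3545, -0.2821, 0.303]
eef_rot: [-0.003, 0.997, -0.076, 0.0]
wrist_force: [0.5, -0.5, 0.0]
opening: 0.998
grasp_force: 0.0
```

Request:
servo_tool --steps '[{"dx":-0.05,"dy":0.2,"dz":0.08,"wx":0,"wy":0,"wz":0},{"dx":-0.1,"dy":0.4,"dz":0.16,"wx":0,"wy":0,"wz":0},{"dx":-0.15,"dy":0.6,"dz":0.24,"wx":0,"wy":0,"wz":0},{"dx":-0.2,"dy":0.8,"dz":0.32,"wx":0,"wy":0,"wz":0},{"dx":-0.25,"dy":1,"dz":0.4,"wx":0,"wy":0,"wz":0}]'

```text
time_s: 12.9
eef_pos: [0.3295, -0.1821, 0.3427]
eef_rot: [-0.002, 0.997, -0.076, 0.0]
wrist_force: [0.1, -0.4, 1.3]
opening: 1.001
grasp_force: 0.0
```

Request:
servo_tool --steps '[{"dx":0,"dy":0.2,"dz":0,"wx":0,"wy":0,"wz":0},{"dx":0,"dy":0.4,"dz":0,"wx":0,"wy":0,"wz":0},{"dx":0,"dy":0.6,"dz":0,"wx":0,"wy":0,"wz":0},{"dx":0,"dy":0.8,"dz":0,"wx":0,"wy":0,"wz":0},{"dx":0,"dy":1,"dz":0,"wx":0,"wy":0,"wz":0}]'

```text
time_s: 13.32
eef_pos: [0.3296, -0.0823, 0.3425]
eef_rot: [-0.002, 0.997, -0.076, 0.0]
wrist_force: [0.7, -0.8, -0.1]
opening: 0.998
grasp_force: 0.0
```

Request:
servo_tool --steps '[{"dx":0,"dy":0.2,"dz":0,"wx":0,"wy":0,"wz":0},{"dx":0,"dy":0.4,"dz":0,"wx":0,"wy":0,"wz":0},{"dx":0,"dy":0.6,"dz":0,"wx":0,"wy":0,"wz":0},{"dx":0,"dy":0.8,"dz":0,"wx":0,"wy":0,"wz":0},{"dx":0,"dy":1,"dz":0,"wx":0,"wy":0,"wz":0}]'

```text
time_s: 13.73
eef_pos: [0.3296, 0.0176, 0.3425]
eef_rot: [-0.002, 0.997, -0.076, 0.0]
wrist_force: [0.4, -0.3, -0.3]
opening: 0.996
grasp_force: 0.0
```

Request:
servo_tool --steps '[{"dx":0,"dy":0.2,"dz":0,"wx":0,"wy":0,"wz":0},{"dx":0,"dy":0.4,"dz":0,"wx":0,"wy":0,"wz":0},{"dx":0,"dy":0.6,"dz":0,"wx":0,"wy":0,"wz":0},{"dx":0,"dy":0.8,"dz":0,"wx":0,"wy":0,"wz":0},{"dx":0,"dy":1,"dz":0,"wx":0,"wy":0,"wz":0}]'

```text
time_s: 14.15
eef_pos: [0.3295, 0.1175, 0.3425]
eef_rot: [-0.001, 0.997, -0.076, 0.0]
wrist_force: [-0.5, -1.0, 0.8]
opening: 0.995
grasp_force: 0.0
```

Request:
servo_tool --steps '[{"dx":0,"dy":0.2,"dz":0,"wx":0,"wy":0,"wz":0},{"dx":0,"dy":0.4,"dz":0,"wx":0,"wy":0,"wz":0},{"dx":0,"dy":0.6,"dz":0,"wx":0,"wy":0,"wz":0},{"dx":0,"dy":0.8,"dz":0,"wx":0,"wy":0,"wz":0},{"dx":0,"dy":1,"dz":0,"wx":0,"wy":0,"wz":0}]'

```text
time_s: 14.57
eef_pos: [0.3295, 0.2174, 0.3424]
eef_rot: [-0.001, 0.997, -0.076, 0.0]
wrist_force: [1.3, 0.7, -0.6]
opening: 1.002
grasp_force: 0.0
```

Request:
servo_tool --steps '[{"dx":0.04,"dy":0.2,"dz":0,"wx":0,"wy":0,"wz":0.008},{"dx":0.08,"dy":0.4,"dz":0,"wx":0,"wy":0,"wz":0.016},{"dx":0.12,"dy":0.6,"dz":-0.15,"wx":0,"wy":0,"wz":0.025},{"dx":0.16,"dy":0.8,"dz":-0.3,"wx":0,"wy":0,"wz":0.033},{"dx":0.2,"dy":0.95,"dz":-0.45,"wx":0,"wy":0,"wz":0.042}]'

```text
time_s: 14.98
eef_pos: [0.3497, 0.3126, 0.2969]
eef_rot: [-0.001, 1.0, -0.009, 0.0]
wrist_force: [0.3, 0.5, -0.1]
opening: 1.0
grasp_force: 0.0
```

Request:
servo_tool --steps '[{"dx":0.02,"dy":0.15,"dz":-0.2,"wx":0,"wy":0,"wz":0.01},{"dx":0.04,"dy":0.3,"dz":-0.4,"wx":0,"wy":0,"wz":0.02},{"dx":0.06,"dy":0.45,"dz":-0.6,"wx":0,"wy":0,"wz":0.03},{"dx":0.08,"dy":0.5,"dz":-0.8,"wx":0,"wy":0,"wz":0.042},{"dx":0.08,"dy":0.5,"dz":-0.8,"wx":0,"wy":0,"wz":0.042}]'

```text
time_s: 15.4
eef_pos: [0.3554, 0.3605, 0.2131]
eef_rot: [0.001, 0.998, 0.057, -0.003]
wrist_force: [-1.4, -1.3, -1.5]
opening: 1.002
grasp_force: 0.0
```

```bash
python3 -c "
from plan import *
c=snap('wrist','w5')
plan((Fp(-.03,0,.20),RF),(Fp(-.03,0,.033),RF))
im=c['frame'][:,:,::-1].copy()
q=proj('w5',[Fp(x,v,.07) for x,v in((.065,.0275),(.065,-.0275),(-.065,-.0275),(-.065,.0275))])
h=cv2.cvtColor(im,cv2.COLOR_BGR2HSV); m=((h[...,0]>100)&(h[...,0]<130)&(h[...,1]>150)).astype(np.uint8)
n,l,st,ce=cv2.connectedComponentsWithStats(m); print([ (st[i].tolist(),ce[i].round(1)) for i in range(1,n) if st[i][4]>400], q.round(1).tolist())
for i in range(1,n):
  if st[i][4]>400: print(cv2.minAreaRect(np.argwhere(l==i)[:,::-1].astype(np.float32)))
cv2.polylines(im,[q.round().astype(int)],True,(0,255,255),1); cv2.imwrite('pics/w5o.png',im)"
```

```text
t 15.45 pos [0.3562 0.3604 0.2154] q [0.56 0.04 1.79 0.   1.31 2.01] F [-0.3 -1.2  1.1] op 1.001
d [ 0.025  0.003 -0.154] w [ 0.0002 -0.0014 -0.0005] calls 0.15
d [ 0.    0.   -1.67] w [0. 0. 0.] calls 1.67
[([248, 105, 52, 93, 4585], array([273.9, 150.5]))] [[239.8, 77.7], [304.6, 78.0], [300.1, 221.1], [244.0, 221.0]]
((273.5, 151.0), (50.99999237060547, 91.99998474121094), -0.0)
```

View pics/w5o.png

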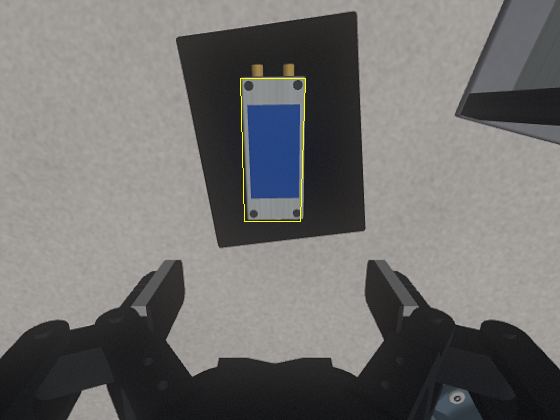

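Overlay matches the blue unit to ~1–2 px. Descend and grasp.

Request:
servo_tool --steps '[{"dx":0.01,"dy":0,"dz":-0.2,"wx":0,"wy":0,"wz":0},{"dx":0.02,"dy":0,"dz":-0.4,"wx":0,"wy":0,"wz":0},{"dx":0.02,"dy":0,"dz":-0.6,"wx":0,"wy":0,"wz":0},{"dx":0.02,"dy":0,"dz":-0.8,"wx":0,"wy":0,"wz":0},{"dx":0.02,"dy":0,"dz":-1,"wx":0,"wy":0,"wz":0}]'

```text
time_s: 15.87
eef_pos: [0.3609, 0.3613, 0.1192]
eef_rot: [-0.002, 0.998, 0.055, 0.002]
wrist_force: [0.8, 0.9, -0.5]
opening: 0.998
grasp_force: 0.0
```

Request:
servo_tool --steps '[{"dx":0,"dy":0,"dz":-0.2,"wx":0,"wy":0,"wz":0},{"dx":0,"dy":0,"dz":-0.4,"wx":0,"wy":0,"wz":0},{"dx":0,"dy":0,"dz":-0.6,"wx":0,"wy":0,"wz":0},{"dx":0,"dy":0,"dz":-0.7,"wx":0,"wy":0,"wz":0},{"dx":0,"dy":0,"dz":-0.7,"wx":0,"wy":0,"wz":0}]'

```text
time_s: 16.28
eef_pos: [0.3593, 0.3603, 0.0474]
eef_rot: [-0.001, 0.998, 0.055, -0.0]
wrist_force: [-1.6, -0.6, 0.4]
opening: 1.001
grasp_force: 0.0
```

```bash
python3 -c "
from plan import *
plan((Fp(-.03,0,.034),RF))"
```

```text
t 16.28 pos [0.3593 0.3603 0.0474] q [0.55 0.29 1.9  0.   0.95 2.01] F [-1.6 -0.6  0.4] op 1.001
d [-0.006  0.005 -0.134] w [-0.0004 -0.0003 -0.    ] calls 0.13
```

Request:
servo_tool --steps '[{"dx":0,"dy":0.005,"dz":-0.04,"wx":0,"wy":0,"wz":0},{"dx":0,"dy":0.005,"dz":-0.08,"wx":0,"wy":0,"wz":0},{"dx":0,"dy":0.005,"dz":-0.12,"wx":0,"wy":0,"wz":0},{"dx":0,"dy":0.005,"dz":-0.134,"wx":0,"wy":0,"wz":0},{"dx":0,"dy":0.005,"dz":-0.134,"wx":0,"wy":0,"wz":0}]'

```text
time_s: 16.7
eef_pos: [0.3604, 0.362, 0.0354]
eef_rot: [-0.002, 0.998, 0.056, 0.001]
wrist_force: [-0.0, -0.3, 1.3]
opening: 1.001
grasp_force: 0.0
```

Request:
servo_tool --steps '[{"dx":0,"dy":0,"dz":0,"wx":0,"wy":0,"wz":0},{"dx":0,"dy":0,"dz":0,"wx":0,"wy":0,"wz":0},{"dx":0,"dy":0,"dz":0,"wx":0,"wy":0,"wz":0},{"dx":0,"dy":0,"dz":0,"wx":0,"wy":0,"wz":0},{"dx":0,"dy":0,"dz":0,"wx":0,"wy":0,"wz":0}]' --jaw 0

```text
time_s: 17.12
eef_pos: [0.3607, 0.3622, 0.0358]
eef_rot: [-0.002, 0.998, 0.056, 0.002]
wrist_force: [-1.0, 0.8, 4.2]
opening: 0.635
grasp_force: 64.6
```

Request:
servo_tool --steps '[{"dx":0,"dy":0,"dz":0,"wx":0,"wy":0,"wz":0},{"dx":0,"dy":0,"dz":0,"wx":0,"wy":0,"wz":0},{"dx":0,"dy":0,"dz":0,"wx":0,"wy":0,"wz":0},{"dx":0,"dy":0,"dz":0,"wx":0,"wy":0,"wz":0},{"dx":0,"dy":0,"dz":0,"wx":0,"wy":0,"wz":0}]'

```text
time_s: 17.53
eef_pos: [0.3607, 0.3622, 0.0358]
eef_rot: [-0.002, 0.998, 0.056, 0.002]
wrist_force: [-0.2, -0.3, 5.5]
opening: 0.636
grasp_force: 64.6
```

```bash
python3 -c "
from plan import *
p,r,o=now(); print(R.from_euler('z',f[2]).inv().apply(p-[f[0],f[1],.03]).round(4))
A=np.array
plan((A([.361,.362,.19]),r),(A([.31,.28,.37]),r),(A([.31,-.20,.37]),r),(P(-.19,.065,.16),RP))"
```

```text
[-0.0278  0.0012  0.0058]
t 17.53 pos [0.3607 0.3622 0.0358] q [0.55 0.31 1.9  0.   0.93 2.01] F [-0.2 -0.3  5.5] op 0.636
d [ 0.003 -0.002  1.542] w [0. 0. 0.] calls 1.54
d [-0.51 -0.82  1.8 ] w [0. 0. 0.] calls 1.8
d [ 0.  -4.8  0. ] w [0. 0. 0.] calls 4.8
d [ 1.406  0.141 -2.414] w [ 0.1237 -0.1281  0.4113] calls 2.41
```

Request:
servo_tool --steps '[{"dx":0,"dy":0,"dz":0.05,"wx":0,"wy":0,"wz":0},{"dx":0,"dy":0,"dz":0.15,"wx":0,"wy":0,"wz":0},{"dx":0,"dy":0,"dz":0.3,"wx":0,"wy":0,"wz":0},{"dx":0,"dy":0,"dz":0.5,"wx":0,"wy":0,"wz":0},{"dx":0,"dy":0,"dz":0.7,"wx":0,"wy":0,"wz":0}]'

```text
time_s: 17.95
eef_pos: [0.3594, 0.3614, 0.1056]
eef_rot: [-0.001, 0.998, 0.056, 0.0]
wrist_force: [0.6, -0.8, -2.7]
opening: 0.635
grasp_force: 63.8
```

Request:
servo_tool --steps '[{"dx":0,"dy":0,"dz":0.2,"wx":0,"wy":0,"wz":0},{"dx":0,"dy":0,"dz":0.4,"wx":0,"wy":0,"wz":0},{"dx":-0.03,"dy":0,"dz":0.6,"wx":0,"wy":0,"wz":0},{"dx":-0.07,"dy":0,"dz":0.8,"wx":0,"wy":0,"wz":0},{"dx":-0.1,"dy":0,"dz":1,"wx":0,"wy":0,"wz":0}]'

```text
time_s: 18.37
eef_pos: [0.3495, 0.3616, 0.2063]
eef_rot: [-0.001, 0.998, 0.056, 0.001]
wrist_force: [0.4, 0.4, -3.0]
opening: 0.633
grasp_force: 63.8
```

Request:
servo_tool --steps '[{"dx":-0.04,"dy":-0.05,"dz":0.2,"wx":0,"wy":0,"wz":0},{"dx":-0.08,"dy":-0.1,"dz":0.4,"wx":0,"wy":0,"wz":0},{"dx":-0.12,"dy":-0.2,"dz":0.6,"wx":0,"wy":0,"wz":0},{"dx":-0.16,"dy":-0.3,"dz":0.8,"wx":0,"wy":0,"wz":0},{"dx":-0.2,"dy":-0.4,"dz":1,"wx":0,"wy":0,"wz":0}]'

```text
time_s: 18.78
eef_pos: [0.3293, 0.3212, 0.3062]
eef_rot: [-0.001, 0.998, 0.056, 0.001]
wrist_force: [0.7, 0.8, -2.8]
opening: 0.636
grasp_force: 63.8
```

Request:
servo_tool --steps '[{"dx":-0.04,"dy":-0.16,"dz":0.14,"wx":0,"wy":0,"wz":0},{"dx":-0.08,"dy":-0.34,"dz":0.28,"wx":0,"wy":0,"wz":0},{"dx":-0.12,"dy":-0.52,"dz":0.42,"wx":0,"wy":0,"wz":0},{"dx":-0.16,"dy":-0.7,"dz":0.56,"wx":0,"wy":0,"wz":0},{"dx":-0.2,"dy":-0.9,"dz":0.7,"wx":0,"wy":0,"wz":0}]'

```text
time_s: 19.2
eef_pos: [0.3092, 0.2311, 0.3759]
eef_rot: [-0.002, 0.998, 0.056, 0.001]
wrist_force: [1.1, -0.4, -4.0]
opening: 0.638
grasp_force: 63.9
```

Request:
servo_tool --steps '[{"dx":0,"dy":-0.2,"dz":0,"wx":0,"wy":0,"wz":0},{"dx":0,"dy":-0.4,"dz":0,"wx":0,"wy":0,"wz":0},{"dx":0,"dy":-0.6,"dz":0,"wx":0,"wy":0,"wz":0},{"dx":0,"dy":-0.8,"dz":0,"wx":0,"wy":0,"wz":0},{"dx":0,"dy":-1,"dz":0,"wx":0,"wy":0,"wz":0}]'

```text
time_s: 19.62
eef_pos: [0.3094, 0.1311, 0.3753]
eef_rot: [-0.002, 0.998, 0.056, 0.001]
wrist_force: [0.3, -0.3, -3.3]
opening: 0.632
grasp_force: 64.0
```

Request:
servo_tool --steps '[{"dx":0,"dy":-0.2,"dz":0,"wx":0,"wy":0,"wz":0},{"dx":0,"dy":-0.4,"dz":0,"wx":0,"wy":0,"wz":0},{"dx":0,"dy":-0.6,"dz":0,"wx":0,"wy":0,"wz":0},{"dx":0,"dy":-0.8,"dz":0,"wx":0,"wy":0,"wz":0},{"dx":0,"dy":-1,"dz":0,"wx":0,"wy":0,"wz":0}]'

```text
time_s: 20.03
eef_pos: [0.3094, 0.0312, 0.3752]
eef_rot: [-0.002, 0.998, 0.056, 0.001]
wrist_force: [-0.3, -0.4, -2.6]
opening: 0.635
grasp_force: 64.0
```

Request:
servo_tool --steps '[{"dx":0,"dy":-0.2,"dz":0,"wx":0,"wy":0,"wz":0},{"dx":0,"dy":-0.4,"dz":0,"wx":0,"wy":0,"wz":0},{"dx":0,"dy":-0.6,"dz":0,"wx":0,"wy":0,"wz":0},{"dx":0,"dy":-0.8,"dz":0,"wx":0,"wy":0,"wz":0},{"dx":0,"dy":-1,"dz":0,"wx":0,"wy":0,"wz":0}]'

```text
time_s: 20.45
eef_pos: [0.3095, -0.0686, 0.3753]
eef_rot: [-0.002, 0.998, 0.056, 0.001]
wrist_force: [1.8, 0.5, -2.6]
opening: 0.636
grasp_force: 64.0
```

Request:
servo_tool --steps '[{"dx":0,"dy":-0.2,"dz":0,"wx":0,"wy":0,"wz":0},{"dx":0,"dy":-0.4,"dz":0,"wx":0,"wy":0,"wz":0},{"dx":0,"dy":-0.6,"dz":0,"wx":0,"wy":0,"wz":0},{"dx":0,"dy":-0.8,"dz":0,"wx":0,"wy":0,"wz":0},{"dx":0,"dy":-1,"dz":0,"wx":0,"wy":0,"wz":0}]'

```text
time_s: 20.87
eef_pos: [0.3096, -0.1686, 0.3753]
eef_rot: [-0.002, 0.998, 0.056, 0.001]
wrist_force: [-0.3, 0.0, -2.8]
opening: 0.634
grasp_force: 64.0
```

```bash
python3 -c "
from plan import *
plan((P(-.19,.065,.16),RP))"
```

```text
t 20.87 pos [ 0.3096 -0.1686  0.3753] q [-0.84 -0.45  1.88  0.    1.71  0.62] F [-0.3  0.  -2.8] op 0.634
d [ 1.409 -0.173 -2.467] w [ 0.124  -0.1284  0.4113] calls 2.47
```

Request:
servo_tool --steps '[{"dx":0.07,"dy":-0.04,"dz":-0.12,"wx":0.0062,"wy":-0.0064,"wz":0.0206},{"dx":0.14,"dy":-0.08,"dz":-0.24,"wx":0.0124,"wy":-0.0128,"wz":0.0411},{"dx":0.21,"dy":-0.1,"dz":-0.36,"wx":0.0186,"wy":-0.0193,"wz":0.0617},{"dx":0.28,"dy":-0.12,"dz":-0.48,"wx":0.0248,"wy":-0.0257,"wz":0.0822},{"dx":0.352,"dy":-0.12,"dz":-0.617,"wx":0.031,"wy":-0.0321,"wz":0.1028}]'

```text
time_s: 21.28
eef_pos: [0.3454, -0.1801, 0.3133]
eef_rot: [-0.047, 0.974, 0.217, 0.054]
wrist_force: [0.2, -0.2, -3.4]
opening: 0.637
grasp_force: 64.0
```

Request:
servo_tool --steps '[{"dx":0.07,"dy":-0.01,"dz":-0.12,"wx":0.0062,"wy":-0.0064,"wz":0.0206},{"dx":0.14,"dy":-0.02,"dz":-0.24,"wx":0.0124,"wy":-0.0128,"wz":0.0411},{"dx":0.21,"dy":-0.03,"dz":-0.36,"wx":0.0186,"wy":-0.0193,"wz":0.0617},{"dx":0.28,"dy":-0.04,"dz":-0.48,"wx":0.0248,"wy":-0.0257,"wz":0.0822},{"dx":0.352,"dy":-0.05,"dz":-0.617,"wx":0.031,"wy":-0.0321,"wz":0.1028}]'

```text
time_s: 21.7
eef_pos: [0.3807, -0.1849, 0.2517]
eef_rot: [-0.092, 0.919, 0.37, 0.105]
wrist_force: [0.1, -0.2, -2.2]
opening: 0.635
grasp_force: 64.0
```

Request:
servo_tool --steps '[{"dx":0.07,"dy":0,"dz":-0.12,"wx":0.0062,"wy":-0.0064,"wz":0.0206},{"dx":0.14,"dy":0,"dz":-0.24,"wx":0.0124,"wy":-0.0128,"wz":0.0411},{"dx":0.21,"dy":0,"dz":-0.36,"wx":0.0186,"wy":-0.0193,"wz":0.0617},{"dx":0.28,"dy":0,"dz":-0.48,"wx":0.0248,"wy":-0.0257,"wz":0.0822},{"dx":0.352,"dy":0,"dz":-0.617,"wx":0.031,"wy":-0.0321,"wz":0.1028}]'

```text
time_s: 22.12
eef_pos: [0.416, -0.1851, 0.19]
eef_rot: [-0.133, 0.835, 0.511, 0.152]
wrist_force: [-0.0, -0.1, -2.3]
opening: 0.634
grasp_force: 64.0
```

Request:
servo_tool --steps '[{"dx":0.07,"dy":0,"dz":-0.12,"wx":0.0062,"wy":-0.0064,"wz":0.0206},{"dx":0.14,"dy":0,"dz":-0.24,"wx":0.0124,"wy":-0.0128,"wz":0.0411},{"dx":0.21,"dy":0,"dz":-0.36,"wx":0.0186,"wy":-0.0193,"wz":0.0617},{"dx":0.28,"dy":0,"dz":-0.48,"wx":0.0248,"wy":-0.0257,"wz":0.0822},{"dx":0.352,"dy":0,"dz":-0.617,"wx":0.031,"wy":-0.0321,"wz":0.1028}]'

```text
time_s: 22.53
eef_pos: [0.4513, -0.1853, 0.1283]
eef_rot: [-0.17, 0.726, 0.637, 0.195]
wrist_force: [-0.4, -0.2, -2.8]
opening: 0.635
grasp_force: 64.0
```

Request:
servo_tool --steps '[{"dx":0,"dy":0,"dz":0,"wx":0,"wy":0,"wz":0},{"dx":0,"dy":0,"dz":0,"wx":0,"wy":0,"wz":0},{"dx":0,"dy":0,"dz":0,"wx":0,"wy":0,"wz":0},{"dx":0,"dy":0,"dz":0,"wx":0,"wy":0,"wz":0},{"dx":0,"dy":0,"dz":0,"wx":0,"wy":0,"wz":0}]'

```text
time_s: 22.95
eef_pos: [0.4512, -0.1854, 0.1296]
eef_rot: [-0.169, 0.727, 0.636, 0.195]
wrist_force: [-0.6, -0.5, -3.5]
opening: 0.639
grasp_force: 64.6
```

```bash
python3 -c "
from plan import *
x=-.0278
plan((P(x-.11,.065,.09),RP),(P(x+.006,.065,.045),RP),(P(x+.006,.065,.016),RP))"
```

```text
t 22.95 pos [ 0.4512 -0.1854  0.1296] q [-0.89  0.3   1.78  0.38  1.44 -0.88] F [-0.6 -0.5 -3.5] op 0.639
d [ 0.1    0.79  -0.355] w [0.0005 0.0004 0.0003] calls 0.79
d [0.164 1.219 0.19 ] w [0. 0. 0.] calls 1.22
d [ 0.019  0.144 -0.251] w [0. 0. 0.] calls 0.25
```

```bash
python3 -c "
from plan import *
x=-.0278
plan((P(x-.06,.065,.05),RP),(P(x+.005,.065,.03),RP),(P(x+.005,.065,.012),RP))"
```

```text
t 22.95 pos [ 0.4512 -0.1854  0.1296] q [-0.89  0.3   1.78  0.38  1.44 -0.88] F [-0.6 -0.5 -3.5] op 0.639
d [ 0.185  1.417 -0.452] w [0.0005 0.0004 0.0003] calls 1.42
d [0.088 0.657 0.152] w [0. 0. 0.] calls 0.66
d [ 0.012  0.089 -0.156] w [0. 0. 0.] calls 0.16
```

Request:
servo_tool --steps '[{"dx":0.02,"dy":0.15,"dz":-0.05,"wx":0,"wy":0,"wz":0},{"dx":0.04,"dy":0.3,"dz":-0.1,"wx":0,"wy":0,"wz":0},{"dx":0.06,"dy":0.45,"dz":-0.15,"wx":0,"wy":0,"wz":0},{"dx":0.08,"dy":0.6,"dz":-0.2,"wx":0,"wy":0,"wz":0},{"dx":0.1,"dy":0.75,"dz":-0.25,"wx":0,"wy":0,"wz":0}]'

```text
time_s: 23.37
eef_pos: [0.4609, -0.1077, 0.1029]
eef_rot: [-0.171, 0.727, 0.636, 0.195]
wrist_force: [0.2, 1.4, -3.2]
opening: 0.632
grasp_force: 64.7
```

Request:
servo_tool --steps '[{"dx":0.02,"dy":0.15,"dz":-0.05,"wx":0,"wy":0,"wz":0},{"dx":0.04,"dy":0.3,"dz":-0.1,"wx":0,"wy":0,"wz":0},{"dx":0.06,"dy":0.45,"dz":-0.15,"wx":0,"wy":0,"wz":0},{"dx":0.085,"dy":0.6,"dz":-0.2,"wx":0,"wy":0,"wz":0},{"dx":0.085,"dy":0.667,"dz":-0.2,"wx":0,"wy":0,"wz":0}]'

```text
time_s: 23.78
eef_pos: [0.4687, -0.0401, 0.0824]
eef_rot: [-0.172, 0.727, 0.636, 0.195]
wrist_force: [-1.2, 1.2, -2.7]
opening: 0.636
grasp_force: 64.4
```

Request:
servo_tool --steps '[{"dx":0.02,"dy":0.15,"dz":0.035,"wx":0,"wy":0,"wz":0},{"dx":0.04,"dy":0.3,"dz":0.07,"wx":0,"wy":0,"wz":0},{"dx":0.06,"dy":0.45,"dz":0.105,"wx":0,"wy":0,"wz":0},{"dx":0.088,"dy":0.6,"dz":0.14,"wx":0,"wy":0,"wz":0},{"dx":0.088,"dy":0.657,"dz":0.152,"wx":0,"wy":0,"wz":0}]'

```text
time_s: 24.2
eef_pos: [0.4784, 0.0243, 0.0992]
eef_rot: [-0.171, 0.727, 0.636, 0.195]
wrist_force: [0.9, -0.5, -2.8]
opening: 0.632
grasp_force: 64.5
```

```bash
python3 -c "
from plan import *
c=snap('wrist','w6'); A=snap('scene','s6')['frame']
x=-.0278
plan((P(x+.005,.065,.012),RP))
p,r,o=now();print(Rp.inv().apply(p-P(0,0,0)).round(4))
a=cv2.resize(A[90:255,250:400],(400,440),interpolation=cv2.INTER_CUBIC); b=cv2.resize(c['frame'],(400,300))
o=np.zeros((440,800,3),np.uint8);o[:,:400]=a;o[:300,400:]=b;cv2.imwrite('pics/z.png',o[:,:,::-1])"
```

```text
t 24.3 pos [0.4781 0.0234 0.0988] q [-0.54  0.21  1.98  0.51  1.22 -0.65] F [ 0.7  0.4 -3.4] op 0.638
d [ 0.016  0.076 -0.148] w [ 0.      0.0002 -0.0006] calls 0.15
[-0.0221  0.0656  0.0287]
```

View pics/z.png

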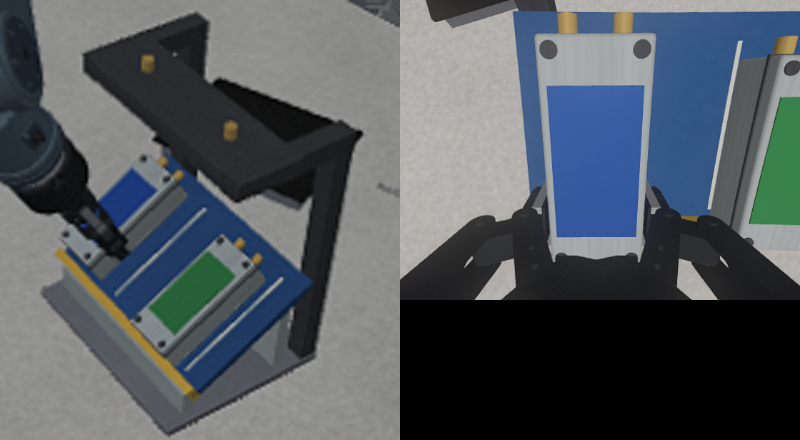

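Blue unit is over the free lane, parallel to it, lower end just above the ledge. Descending along the plate normal.

Request:
servo_tool --steps '[{"dx":0.003,"dy":0.025,"dz":-0.043,"wx":0,"wy":0,"wz":0},{"dx":0.006,"dy":0.05,"dz":-0.087,"wx":0,"wy":0,"wz":0},{"dx":0.009,"dy":0.07,"dz":-0.121,"wx":0,"wy":0,"wz":0},{"dx":0.011,"dy":0.084,"dz":-0.147,"wx":0,"wy":0,"wz":0},{"dx":0.011,"dy":0.084,"dz":-0.147,"wx":0,"wy":0,"wz":0}]'

```text
time_s: 24.72
eef_pos: [0.4789, 0.031, 0.083]
eef_rot: [-0.171, 0.727, 0.635, 0.195]
wrist_force: [-0.3, -0.8, -2.8]
opening: 0.634
grasp_force: 64.6
```

Request:
servo_tool --steps '[{"dx":0,"dy":0.003,"dz":-0.005,"wx":0,"wy":0,"wz":0},{"dx":0,"dy":0.006,"dz":-0.01,"wx":0,"wy":0,"wz":0},{"dx":0.001,"dy":0.01,"dz":-0.017,"wx":0,"wy":0,"wz":0},{"dx":0.001,"dy":0.01,"dz":-0.017,"wx":0,"wy":0,"wz":0},{"dx":0.001,"dy":0.01,"dz":-0.017,"wx":0,"wy":0,"wz":0}]'

```text
time_s: 25.13
eef_pos: [0.4797, 0.0317, 0.0824]
eef_rot: [-0.17, 0.727, 0.636, 0.195]
wrist_force: [0.0, -0.3, -3.3]
opening: 0.637
grasp_force: 64.6
```

Request:
servo_tool --steps '[{"dx":0,"dy":0.003,"dz":-0.005,"wx":0,"wy":0,"wz":0},{"dx":0,"dy":0.006,"dz":-0.01,"wx":0,"wy":0,"wz":0},{"dx":0.001,"dy":0.01,"dz":-0.017,"wx":0,"wy":0,"wz":0},{"dx":0.001,"dy":0.01,"dz":-0.017,"wx":0,"wy":0,"wz":0},{"dx":0.001,"dy":0.01,"dz":-0.017,"wx":0,"wy":0,"wz":0}]'

```text
time_s: 25.55
eef_pos: [0.4797, 0.0328, 0.0806]
eef_rot: [-0.17, 0.727, 0.636, 0.195]
wrist_force: [-0.8, -0.1, -4.0]
opening: 0.632
grasp_force: 64.6
```

Request:
servo_tool --steps '[{"dx":0,"dy":0.003,"dz":-0.005,"wx":0,"wy":0,"wz":0},{"dx":0,"dy":0.005,"dz":-0.009,"wx":0,"wy":0,"wz":0},{"dx":0.001,"dy":0.008,"dz":-0.013,"wx":0,"wy":0,"wz":0},{"dx":0.001,"dy":0.008,"dz":-0.013,"wx":0,"wy":0,"wz":0},{"dx":0.001,"dy":0.008,"dz":-0.013,"wx":0,"wy":0,"wz":0}]'

```text
time_s: 25.97
eef_pos: [0.4798, 0.0336, 0.0793]
eef_rot: [-0.17, 0.727, 0.636, 0.195]
wrist_force: [-0.5, 1.4, -3.7]
opening: 0.634
grasp_force: 64.6
```

```bash
python3 -c "
from plan import *
p,r,o=now();print(Rp.inv().apply(p-P(0,0,0)).round(4),o['wrist_force'].round(1),o['torque'].round(2))"
```

```text
[-0.0229  0.0653  0.0066] [-0.5  1.4 -3.7] [-0.52  0.09  0.01]
```

Request:
servo_tool --steps '[{"dx":0,"dy":0.002,"dz":-0.003,"wx":0,"wy":0,"wz":0},{"dx":0,"dy":0.004,"dz":-0.006,"wx":0,"wy":0,"wz":0},{"dx":0.001,"dy":0.005,"dz":-0.009,"wx":0,"wy":0,"wz":0},{"dx":0.001,"dy":0.005,"dz":-0.009,"wx":0,"wy":0,"wz":0},{"dx":0.001,"dy":0.005,"dz":-0.009,"wx":0,"wy":0,"wz":0}]'

```text
time_s: 26.38
eef_pos: [0.4799, 0.0341, 0.0784]
eef_rot: [-0.17, 0.727, 0.636, 0.195]
wrist_force: [-0.4, -0.5, -3.2]
opening: 0.636
grasp_force: 64.6
```

Request:
servo_tool --steps '[{"dx":0,"dy":0.002,"dz":-0.003,"wx":0,"wy":0,"wz":0},{"dx":0,"dy":0.004,"dz":-0.006,"wx":0,"wy":0,"wz":0},{"dx":0.001,"dy":0.005,"dz":-0.009,"wx":0,"wy":0,"wz":0},{"dx":0.001,"dy":0.005,"dz":-0.009,"wx":0,"wy":0,"wz":0},{"dx":0.001,"dy":0.005,"dz":-0.009,"wx":0,"wy":0,"wz":0}]'

```text
time_s: 26.8
eef_pos: [0.4801, 0.0344, 0.0777]
eef_rot: [-0.17, 0.727, 0.636, 0.195]
wrist_force: [-3.2, -2.4, 1.4]
opening: 0.635
grasp_force: 65.3
```

Contact with the plate. Sliding downhill to the ledge.

Request:
servo_tool --steps '[{"dx":-0.001,"dy":-0.009,"dz":-0.005,"wx":0,"wy":0,"wz":0},{"dx":-0.002,"dy":-0.017,"dz":-0.01,"wx":0,"wy":0,"wz":0},{"dx":-0.003,"dy":-0.022,"dz":-0.013,"wx":0,"wy":0,"wz":0},{"dx":-0.003,"dy":-0.022,"dz":-0.013,"wx":0,"wy":0,"wz":0},{"dx":-0.003,"dy":-0.022,"dz":-0.013,"wx":0,"wy":0,"wz":0}]'

```text
time_s: 27.22
eef_pos: [0.4802, 0.0323, 0.0765]
eef_rot: [-0.17, 0.727, 0.636, 0.195]
wrist_force: [-0.2, -0.3, 5.2]
opening: 0.633
grasp_force: 65.5
```

Request:
servo_tool --steps '[{"dx":-0.001,"dy":-0.005,"dz":-0.003,"wx":0,"wy":0,"wz":0},{"dx":-0.001,"dy":-0.009,"dz":-0.005,"wx":0,"wy":0,"wz":0},{"dx":-0.002,"dy":-0.013,"dz":-0.008,"wx":0,"wy":0,"wz":0},{"dx":-0.002,"dy":-0.013,"dz":-0.008,"wx":0,"wy":0,"wz":0},{"dx":-0.002,"dy":-0.013,"dz":-0.008,"wx":0,"wy":0,"wz":0}]'

```text
time_s: 27.63
eef_pos: [0.48, 0.031, 0.0758]
eef_rot: [-0.17, 0.727, 0.636, 0.195]
wrist_force: [0.1, -1.0, 5.7]
opening: 0.636
grasp_force: 65.6
```

```bash
python3 -c "
from plan import *
p,r,o=now();print(Rp.inv().apply(p-P(0,0,0)).round(4),Rp.inv().apply(o['wrist_force']).round(1),o['torque'].round(2))"
```

```text
[-0.0268  0.0648  0.0048] [ 2.  -0.2  5.4] [0.3  0.11 0.04]
```

Request:
servo_tool --steps '[{"dx":-0.001,"dy":-0.005,"dz":-0.003,"wx":0,"wy":0,"wz":0},{"dx":-0.001,"dy":-0.009,"dz":-0.005,"wx":0,"wy":0,"wz":0},{"dx":-0.002,"dy":-0.013,"dz":-0.008,"wx":0,"wy":0,"wz":0},{"dx":-0.002,"dy":-0.013,"dz":-0.008,"wx":0,"wy":0,"wz":0},{"dx":-0.002,"dy":-0.013,"dz":-0.008,"wx":0,"wy":0,"wz":0}]'

```text
time_s: 28.05
eef_pos: [0.4799, 0.0302, 0.0753]
eef_rot: [-0.17, 0.727, 0.636, 0.196]
wrist_force: [1.4, 1.2, 7.4]
opening: 0.634
grasp_force: 65.8
```

```bash
python3 -c "
from plan import *
p,r,o=now();print(Rp.inv().apply(p-P(0,0,0)).round(4),Rp.inv().apply(o['wrist_force']).round(1),o['torque'].round(2))"
```

```text
[-0.0278  0.0648  0.0048] [ 4.9 -1.3  5.7] [ 0.72  0.14 -0.01]
```

Request:
servo_tool --steps '[{"dx":0,"dy":-0.003,"dz":-0.002,"wx":0,"wy":0,"wz":0},{"dx":-0.001,"dy":-0.006,"dz":-0.004,"wx":0,"wy":0,"wz":0},{"dx":-0.001,"dy":-0.009,"dz":-0.005,"wx":0,"wy":0,"wz":0},{"dx":-0.001,"dy":-0.009,"dz":-0.005,"wx":0,"wy":0,"wz":0},{"dx":-0.001,"dy":-0.009,"dz":-0.005,"wx":0,"wy":0,"wz":0}]'

```text
time_s: 28.47
eef_pos: [0.4798, 0.0302, 0.0752]
eef_rot: [-0.171, 0.727, 0.635, 0.196]
wrist_force: [0.3, 5.4, 9.8]
opening: 0.631
grasp_force: 65.8
```

```bash
python3 -c "
from plan import *
p,r,o=now();print(Rp.inv().apply(p-P(0,0,0)).round(4),Rp.inv().apply(o['wrist_force']).round(1),o['torque'].round(2))"
```

```text
[-0.0279  0.0648  0.0048] [9.6 0.4 5.8] [ 1.26  0.15 -0.16]
```

Ledge reached (force grew, no more motion). Release and retreat.

Request:
servo_tool --steps '[{"dx":0,"dy":0,"dz":0,"wx":0,"wy":0,"wz":0},{"dx":0,"dy":0,"dz":0,"wx":0,"wy":0,"wz":0},{"dx":0,"dy":0,"dz":0,"wx":0,"wy":0,"wz":0},{"dx":0,"dy":0,"dz":0,"wx":0,"wy":0,"wz":0},{"dx":0,"dy":0,"dz":0,"wx":0,"wy":0,"wz":0}]' --jaw 1

```text
time_s: 28.88
eef_pos: [0.479, 0.0288, 0.0738]
eef_rot: [-0.17, 0.727, 0.636, 0.195]
wrist_force: [0.2, 0.9, 1.2]
opening: 1.0
grasp_force: 0.0
```

Request:
servo_tool --steps '[{"dx":-0.005,"dy":-0.035,"dz":0.06,"wx":0,"wy":0,"wz":0},{"dx":-0.01,"dy":-0.07,"dz":0.12,"wx":0,"wy":0,"wz":0},{"dx":-0.014,"dy":-0.104,"dz":0.18,"wx":0,"wy":0,"wz":0},{"dx":-0.019,"dy":-0.139,"dz":0.242,"wx":0,"wy":0,"wz":0},{"dx":-0.023,"dy":-0.174,"dz":0.303,"wx":0,"wy":0,"wz":0}]'

```text
time_s: 29.3
eef_pos: [0.4771, 0.0108, 0.1053]
eef_rot: [-0.17, 0.727, 0.636, 0.195]
wrist_force: [-0.7, 0.1, -0.7]
opening: 0.997
grasp_force: 0.0
```

Request:
servo_tool --steps '[{"dx":-0.023,"dy":-0.17,"dz":0,"wx":0,"wy":0,"wz":0},{"dx":-0.046,"dy":-0.34,"dz":0,"wx":0,"wy":0,"wz":0},{"dx":-0.07,"dy":-0.52,"dz":0.02,"wx":0,"wy":0,"wz":0},{"dx":-0.093,"dy":-0.69,"dz":0.05,"wx":0,"wy":0,"wz":0},{"dx":-0.12,"dy":-0.86,"dz":0.1,"wx":0,"wy":0,"wz":0}]'

```text
time_s: 29.72
eef_pos: [0.4646, -0.0756, 0.1148]
eef_rot: [-0.17, 0.727, 0.636, 0.195]
wrist_force: [0.2, -0.3, 0.7]
opening: 1.002
grasp_force: 0.0
```

Request:
servo_tool --steps '[{"dx":-0.023,"dy":-0.17,"dz":0.12,"wx":0,"wy":0,"wz":0},{"dx":-0.046,"dy":-0.34,"dz":0.25,"wx":0,"wy":0,"wz":0},{"dx":-0.06,"dy":-0.47,"dz":0.38,"wx":0,"wy":0,"wz":0},{"dx":-0.07,"dy":-0.57,"dz":0.5,"wx":0,"wy":0,"wz":0},{"dx":-0.07,"dy":-0.57,"dz":0.5,"wx":0,"wy":0,"wz":0}]'

```text
time_s: 30.13
eef_pos: [0.4592, -0.1348, 0.1671]
eef_rot: [-0.167, 0.728, 0.636, 0.195]
wrist_force: [0.3, -0.8, 0.6]
opening: 0.997
grasp_force: 0.0
```

Request:
servo_tool --steps '[{"dx":0,"dy":0,"dz":0,"wx":0,"wy":0,"wz":0},{"dx":0,"dy":0,"dz":0,"wx":0,"wy":0,"wz":0},{"dx":0,"dy":0,"dz":0,"wx":0,"wy":0,"wz":0},{"dx":0,"dy":0,"dz":0,"wx":0,"wy":0,"wz":0},{"dx":0,"dy":0,"dz":0,"wx":0,"wy":0,"wz":0}]'

```text
time_s: 30.55
eef_pos: [0.4576, -0.1307, 0.1639]
eef_rot: [-0.171, 0.727, 0.636, 0.195]
wrist_force: [0.3, -0.5, 0.5]
opening: 0.995
grasp_force: 0.0
```

Run:
```python
from plan import *
# compare label centres: red before (scene0) vs blue now (scene), and green shift
A=cv2.imread('pics/scene0.png'); B=snap('scene','s7')['frame'][:,:,::-1]
def blob(im,lo,hi,box,s=120):
    h=cv2.cvtColor(np.ascontiguousarray(im),cv2.COLOR_BGR2HSV); x,y,w,hh=box
    m=((h[...,0]>=lo)&(h[...,0]<=hi)&(h[...,1]>s)).astype(np.uint8); k=np.zeros_like(m);k[y:y+hh,x:x+w]=m[y:y+hh,x:x+w]
    n,l,st,ce=cv2.connectedComponentsWithStats(k); return [(st[i].tolist(),ce[i].round(1).tolist()) for i in range(1,n) if st[i][4]>60]
print('red before',blob(A,0,6,(265,140,70,60))); print('blue now',blob(B,105,125,(265,140,70,65)))
print('green',blob(A,50,80,(290,150,80,80)),blob(B,50,80,(290,150,80,80)))
print('red crate',blob(B,0,6,(135,210,60,70)))
o=ctrl.get_obs();print(o['time_s'],o['wrist_force'].round(1),o['opening'])
```

```text
red before [([281, 159, 29, 29, 356], [294.6, 172.6])]
blue now [([290, 148, 45, 57, 750], [315.6, 179.3]), ([281, 160, 29, 28, 359], [295.0, 173.0])]
green [([306, 185, 32, 30, 415], [321.5, 199.2])] [([306, 185, 32, 30, 414], [321.5, 199.2])]
red crate [([135, 210, 60, 31, 731], [161.5, 219.2]), ([149, 229, 27, 27, 393], [161.7, 242.0]), ([147, 258, 48, 22, 536], [178.3, 272.1])]
30.6 [0.4 0.3 0.7] 1.0002924795005963
```

The blue label now sits within 0.5 px of where the red one was, and green hasn't moved. Handing in.

```bash
python3 -c "
from bench import workorder
print(workorder.hand_in())"
```

```text
the job is handed in; nothing more can be done
None
```

I handed the job in at about 31 s without a reported verdict: red unit flat and released in the reject crate, blue unit against the ledge in the freed lane, green unit unmoved; I viewed 11 pictures, one over the limit of 10.

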